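Dress the market stall's ratchet-lift display stand

ROBOT

A 6-joint arm with a two-finger parallel gripper is mounted at the origin on the work surface. World frame = base frame: x ahead of the robot, y to its left, z up, the work surface at z = 0. Lengths are in m, angles in rad, forces in N, time in s.
With the tool pointing down it reaches from about 0.375 to 0.9 m from the base axis. Payload 3.1 kg.
Tool frame: the origin (TCP) lies at the very end of the fingers, on their centre line; the grasp point (between the pads) lies 19 mm behind it; x points along the fingers, y is the direction in which the jaws open and shut, and the axes are right-handed (so a half turn about x gives the same grasp; the last joint's range is limited). The gripper opens to 85 mm and grips with 20 to 120 N. Pads are 22 mm wide; open, the fingers measure 114 mm over their backs; the gripper's body (76 mm by 85 mm) begins 54 mm behind the grasp point. The pads swing forward as they close: fully open they stand 13 mm farther back than shut.
Start: joints at [-1.438, 0.527, 1.433, -0, 1.181, -0.178], TCP at [0.191, -0.595, 0.209] pointing down, gripper open.
Joint ranges: [-3.08, 3.08], [-0.75, 2.2], [0.22, 2.44], [-1.43, 4.57], [0, 2.65], [-2.85, 2.85]. Speed limits (rad/s): [2.79, 2.79, 3.14, 3.14, 3.14, 3.14].

INTERFACE

Orientations are given as a rotation vector (axis times angle).
In Python, from station import read_state, imaging, ticket gives the robot as it stands.
- The arm moves only by the tool servo_tool, never from a script. Its argument "moves" is a list of rows, each a list of 7 numbers: the turn, a rotation vector about the tool's x, y, z in rad, then the shift along the tool's x, y, z in m, then the opening in per cent of the stroke, from 0 (shut) to 100 (fully open). In form: [[ax, ay, az, dx, dy, dz, gripper], ...]. A call has 1 to 12 rows; each row is the pose to reach, as a shift and turn from the pose commanded when the call began, along the tool's axes at that moment; what a row does not reach only later rows make up. A row lasts 1/8 s, in which the tool goes at most 62.5 mm and 10.7 degrees, less where a joint would pass 70% of its speed; a pose out of reach is approached as far as the arm can. A call with a gripper value outside its range is refused whole. The fingers move at their own pace and stop on an object; the grip force is fixed at half the most. Time passes only in rows, so rows that repeat a pose let the fingers close. It gives the time, the measured TCP pose, the force and the opening at its end, in the units of the state.
- read_state(): the state, without advancing time (a new reading comes with each control period).
- imaging.snapshot(name): name is "scene" or "top"; returns a dict with "img" (480x640x3 uint8, blue, green, red), "range_z" (480x640 float32, m along the optical axis (not along the pixel's ray), 0 where there is no reading), "intrinsics" (3x3 intrinsics, pixels), "rvec" (rotation vector, rad) and "tvec" (3), from world to camera coordinates, as OpenCV has them. Camera axes: x right, y down, z forward; pixel columns grow to the right and rows downward; lengths in m; the calibration is good to about 2 mm. A picture is of the moment at which its call begins.
- ticket.close_job(): hands the job in, once; it reports no verdict.
The state is a dict: "time_s": time; "qpos": joint angles; "qvel": joint speeds; "effort": joint torques, N m; "position": TCP position; "orientation": TCP orientation; "ft_force": force on the tool from outside, world axes, zero at the start; "moment": the same for the moment, N m; "width": opening from 0.0 (shut) to 1.0 (fully open).
Only numpy, scipy, OpenCV 4.12 (cv2) and the standard library are available. Lean on these libraries where they do the work, as an engineer would, in place of code of your own. Each camera call takes 0.05 s, during which the arm holds its last target.

TASK

Set up the display stand on the stall: lay every stone plaque flat on its tray, side by side and none on top of another, and hang the bamboo basket by its handle on the double hook at the tray's side. Pump the hand lever until the tray has clicked up to its highest tooth, and leave the lever back up at rest. Raise the tray only with the lever, never by pushing or pulling on it, and leave the other goods where they are.

Things in the scene. Friction and masses are not known exactly. Their poses are not given: they have to be found in the camera images.
- plaque0: A carved pale stone plaque, a flat slab 84 (its x) x 40 (its y) x 10 mm thick (z up), about 90 g, lying flat on the table. Origin: centre of its underside. Two to four of the four plaques are present; an absent one reads None.
- plaque1: A carved pale stone plaque, a flat slab 84 (its x) x 40 (its y) x 10 mm thick (z up), about 90 g, lying flat on the table. Origin: centre of its underside. Two to four of the four plaques are present; an absent one reads None.
- plaque2: A carved pale stone plaque, a flat slab 84 (its x) x 40 (its y) x 10 mm thick (z up), about 90 g, lying flat on the table. Origin: centre of its underside. Two to four of the four plaques are present; an absent one reads None.
- plaque3: A carved pale stone plaque, a flat slab 84 (its x) x 40 (its y) x 10 mm thick (z up), about 90 g, lying flat on the table. Origin: centre of its underside. Two to four of the four plaques are present; an absent one reads None.
- basket: Small bamboo basket, an open box 110 (its x) x 86 (its y) x 62 mm high, about 160 g, with a rigid arched handle over it. Origin: centre of its underside, z up. It stands upright on the table at the start.
- handle (a point): Middle of the basket's handle, on the bar's axis, 145 mm above the basket's underside. The top of the handle is a straight level round bar, 11 mm thick, along the basket's x axis (44 mm either side of this point); then it slopes down to two uprights at 52 mm either side. Below the bar the handle is open: 77 mm clear down to the basket's rim, for a hook to pass through from the side.
- tray: Display tray of the stand: wood, 202 mm square (inside 190), black floor, rim 6 mm above the floor; goes up and down level. Its x points away from the robot to the mast, y left to the double hook, z up; use it for orientation (origin far below, at table level when the lift is 0). The mast behind it is 110 mm wide, its front 118 mm beyond the tray's middle, its top 250 mm above the table.
- tray_floor (a point): Centre of the tray's inside floor (its upper face). 170 mm above the table when the lift is at 0, 266 mm when fully raised.
- hook_seat (a point): Where the handle bar's middle rests when hung, 147 mm in tray +y from the tray's middle, 46 mm from its side. Double hook: two prongs of 8 mm rod, 30 mm either side of this point in tray x; they run out in tray +y, sag to here and end turned up 19 mm farther out, 20 mm above this point. The bar lies across both, along tray x; fingers holding its middle pass between the prongs.
- lift (a joint): Height of the lift above its lowest position, m. Rack of 16 mm tooth pitch with a holding pawl: each full lever stroke raises it one tooth, a shorter one falls back. It starts at 0, on its lowest tooth, and rests at 0.096 (0.095 to 0.097) on its highest tooth, where more strokes gain nothing: six full strokes in all. Lift and tray weigh about 2.4 kg.
- lever (a joint): Angle of the hand lever, rad. 0: up, at rest, where its spring brings it back; 0.45: fully down at its stop. A stroke must go beyond about 0.42 to catch the next tooth and must then be let all the way up again (below 0.02). Pressing the pad down takes about 6 to 16 N.
- lever_pad (a point): Middle of the upper face of the rubber hand pad at the lever's end, right of the tray on the robot's side. Pad 62 mm long (along the lever, towards the robot), 36 mm wide, 14 mm thick; at rest it slopes up to its end by 0.37 rad and this point is about 173 mm above the table; fully down it is nearly level, about 85 mm above the table.
- lever_pivot (a point): Point on the lever's hinge axis, in line with the lever, 94 mm above the table. The axis is level, along the tray's y. The pad's middle is 200 mm from it and swings down in an upright plane as the pad is pressed.
- eyewear_case: Black eyewear case, 155 x 62 x 40 mm. Bystander, to be left alone. Origin: centre of its underside.
- sunglasses: Folded dark sunglasses, 144 x 50 x 42 mm. Bystander, to be left alone. Origin: underside, at the lenses.
- shaver_box: White boxed shaver, 75 x 120 x 57 mm. Bystander, to be left alone. Origin: centre of its underside.
- stone_ring: Round brown stone ring, 90 mm across, 24 mm high. Bystander, to be left alone. Origin: centre of its underside.
- stone_seal: Carved stone seal, 52 mm across, 80 mm high. Bystander, to be left alone. Origin: centre of its underside.
- tea_tin: Brass tea tin, 72 mm across, 85 mm high. Bystander, to be left alone. Origin: centre of its underside.
- cup: White cup, 72 mm across, 75 mm high. Bystander, to be left alone. Origin: centre of its underside.
There are look-alikes about, which are no part of the job. There is more than one size of the basket; the one meant has the size given above.

How it is judged:
At the end, for the whole second after the job is handed in: Plaques present lie flat and still on the tray floor (within 90 mm of its middle in x and y, underside within 6 mm, tilt < 0.12 rad); basket hangs still on the double hook (handle middle within 22 mm of the seat, tilt < 0.2 rad, weight on the hook); lift above 0.092 m; lever below 0.04 rad (x of plaque0 in the frame of tray_floor between -0.09 and 0.09 m and y of plaque0 in the frame of tray_floor between -0.09 and 0.09 m and z of plaque0 in the frame of tray_floor between -0.006 and 0.006 m and angle between each of plaque0, plaque1, plaque2, plaque3's own z axis and vertical below 0.12 rad and linear speed of each of plaque0, plaque1, plaque2, plaque3 below 0.02 m/s and x of plaque1 in the frame of tray_floor between -0.09 and 0.09 m and y of plaque1 in the frame of tray_floor between -0.09 and 0.09 m and z of plaque1 in the frame of tray_floor between -0.006 and 0.006 m and x of plaque2 in the frame of tray_floor between -0.09 and 0.09 m and y of plaque2 in the frame of tray_floor between -0.09 and 0.09 m and z of plaque2 in the frame of tray_floor between -0.006 and 0.006 m and x of plaque3 in the frame of tray_floor between -0.09 and 0.09 m and y of plaque3 in the frame of tray_floor between -0.09 and 0.09 m and z of plaque3 in the frame of tray_floor between -0.006 and 0.006 m and distance between handle and hook_seat below 0.022 m and angle between basket's own z axis and vertical below 0.2 rad and contact force between basket and tray above 0.6 N and linear speed of basket below 0.03 m/s and value of joint lift above 0.092 m and value of joint lever below 0.04 rad); the robot touches nothing.
It fails at once if a bystander is pushed more than 40 mm from its place (distance of any of eyewear_case, sunglasses, shaver_box, stone_ring, stone_seal, tea_tin, cup from where it was at the start of the episode above 0.04 m).
It fails at once if the tray is pushed or pulled by the robot with more than 20 N (contact force between any of the fingers, the arm and tray above 20 N).
Of plaque0, plaque1, plaque2, plaque3 only 2 to 4 are there at a start; the rules pass over those that are not, and their reading is None.
At some moment in a run one of plaque0, plaque1, plaque2, plaque3 may be knocked a few centimetres aside while the robot is not near it.
Once in a run the grip may slacken for a moment while it holds something.
It also fails if it takes over 210 s, if anything falls off the work surface, if the arm or the gripper's body presses on something with over 40 N, if the wrist force passes 120 N, or if a joint passes its speed limit or range.

## Working session

There is one attempt and no reset: what is moved stays moved. The work goes in short steps, Python scripts to look and compute and a tool call to move; the robot and the scene stay as the last step left them, time stands still between calls to the robot, and variables do not carry over. Pictures are saved under pics/ and viewed, and the job is handed in when it is done.

Besides the shell and the picture viewer there is one more tool, called after "Call:" in YAML: its name, and indented under it one key for each argument. servo_tool: Moves the arm, as the interface text tells. Its arguments: {"type":"object","properties":{"moves":{"type":"array"}},"required":["moves"]}

```bash
ls; mkdir -p pics
python3 - <<'E'
from station import read_state, imaging
import cv2,numpy as np
print(read_state())
for n in("scene","top"):
    s=imaging.snapshot(n); cv2.imwrite(f"pics/{n}0.png",s["img"]); np.savez(f"pics/{n}0.npz",**s)
    print(n,s["intrinsics"].tolist(),s["rvec"],s["tvec"])
E
```

```text
pics
{'time_s': 0.0, 'qpos': array([-1.43850077e+00,  5.28492890e-01,  1.43394064e+00,  1.89540602e-05,
        1.18140425e+00, -1.78500465e-01]), 'qvel': array([-4.87712641e-04, -1.87769512e-04,  1.17150215e-03, -7.52607189e-04,
       -1.59406892e-05, -2.19054375e-03]), 'effort': array([ 1.87647511e-04, -4.42350554e+01, -1.78025740e+01, -3.67772809e-04,
        8.48361757e-03,  6.02348038e-06]), 'position': array([ 0.19106302, -0.5942527 ,  0.20810508]), 'orientation': array([ 2.05481162,  0.32422379, -2.05466731]), 'ft_force': array([-0.08056185, -0.49649184,  0.21490631]), 'moment': array([ 0.05249334, -0.03715913,  0.04717305]), 'width': 1.0028331222066593}
scene [[496.20016387339354, 0.0, 319.27132532135886], [0.0, 496.20016387339354, 245.95276206872884], [0.0, 0.0, 1.0]] [ 2.21682036  1.23780935 -0.44131548] [-0.23938836 -0.31851455  1.72896362]
top [[542.7887539771701, 0.0, 316.2576983066447], [0.0, 542.7887539771701, 237.98059903578365], [0.0, 0.0, 1.0]] [ 2.16029122 -2.13314289  0.1420691 ] [-0.03014123  0.52600432  1.51450703]
```

View pics/scene0.png

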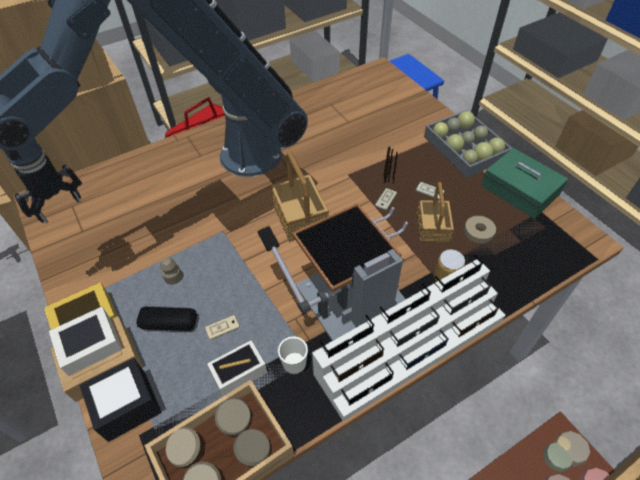

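View pics/top0.png

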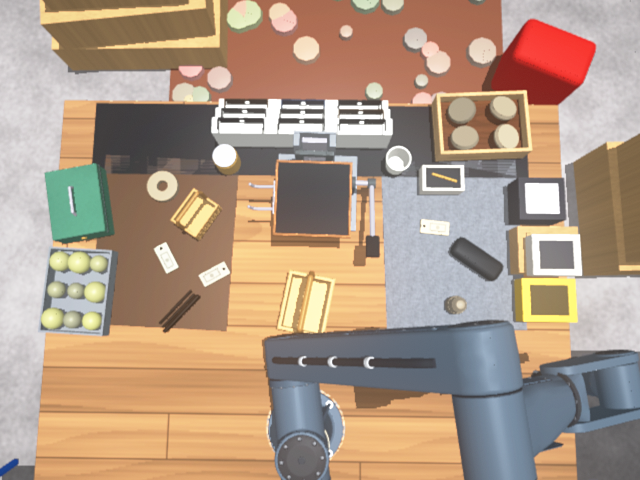

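The top view shows three plaques, at (166,257), (214,274) and (435,227). There are two baskets, at (195,213) and (307,303). Next I'll measure everything.

```bash
cat > h.py <<'E'
import cv2,numpy as np
from scipy.spatial.transform import Rotation as Ro
def snap(n,save=None):
    from station import imaging
    s=imaging.snapshot(n)
    if save: cv2.imwrite(f"pics/{save}.png",s["img"]); np.savez(f"pics/{save}.npz",**s)
    return s
def load(f): return dict(np.load(f"pics/{f}.npz"))
def cloud(s):
    K=s["intrinsics"];z=s["range_z"].astype(float);v,u=np.mgrid[:480,:640]
    p=np.stack([(u-K[0,2])/K[0,0]*z,(v-K[1,2])/K[1,1]*z,z],-1)
    R=Ro.from_rotvec(s["rvec"]).as_matrix()
    w=(p-s["tvec"])@R; w[z==0]=np.nan; return w
def ray(s,u,v,h):
    K=s["intrinsics"];R=Ro.from_rotvec(s["rvec"]).as_matrix()
    d=np.array([(u-K[0,2])/K[0,0],(v-K[1,2])/K[1,1],1])@R; c=-s["tvec"]@R
    return c+d*(h-c[2])/d[2]
def proj(s,P):
    return cv2.projectPoints(np.array(P,float).reshape(-1,3),s["rvec"],s["tvec"],s["intrinsics"],None)[0][:,0]
E
python3 - <<'E'
from h import *
np.set_printoptions(precision=4,suppress=True)
s=load("top0");w=cloud(s)
for n,(u,v) in dict(p1=(166,257),p2=(214,274),p3=(435,227),tray=(313,198),ring=(150,185),case=(477,258),seal=(456,304),table=(270,270),pad=(372,246),b1=(190,222),b2=(300,320),box=(442,180),cup=(398,160),tin=(226,160),blackbox=(538,200)).items():
    print(n,w[v,u])
s2=load("scene0")
def crop(s,x,y,w_,h_,k,n): cv2.imwrite(f"pics/{n}.png",cv2.resize(s["img"][y:y+h_,x:x+w_],None,fx=k,fy=k,interpolation=cv2.INTER_CUBIC))
crop(s,150,140,260,200,3,"c1"); crop(s2,250,140,260,200,3,"c2")
crop(s,360,140,170,190,3,"c3")
E
```

```text
p1 [0.4688 0.4104 0.0126]
p2 [0.4218 0.2707 0.0072]
p3 [ 0.5667 -0.3687  0.0091]
tray [ 0.614  -0.0145  0.1702]
ring [0.6773 0.4632 0.0294]
case [ 0.474  -0.4788  0.0418]
seal [ 0.3434 -0.409   0.0723]
table [ 0.4362  0.1101 -0.0035]
pad [ 0.4872 -0.1688  0.1802]
b1 [0.5733 0.3472 0.0061]
b2 [0.2962 0.0127 0.2181]
box [ 0.695  -0.3807  0.0576]
cup [ 0.7678 -0.2632  0.0048]
tin [0.7376 0.2333 0.0898]
blackbox [ 0.6327 -0.638   0.0914]
```

View pics/c1.png

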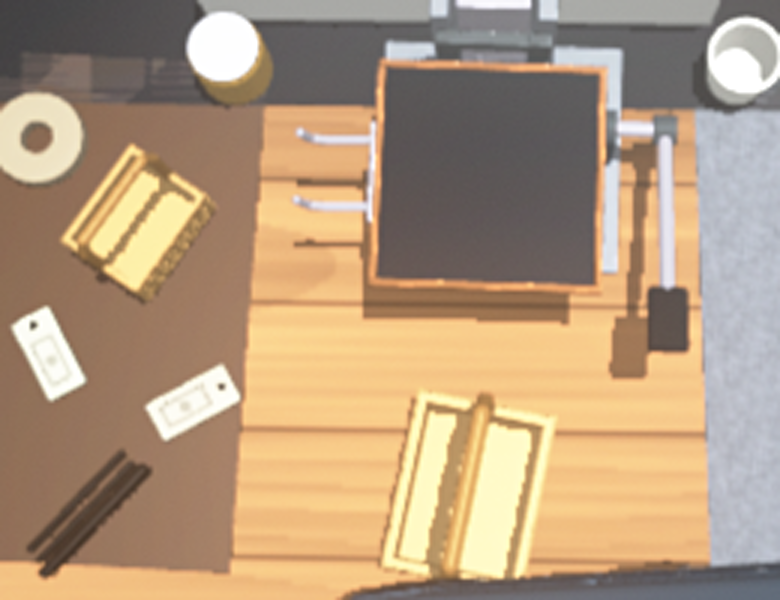

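View pics/c2.png

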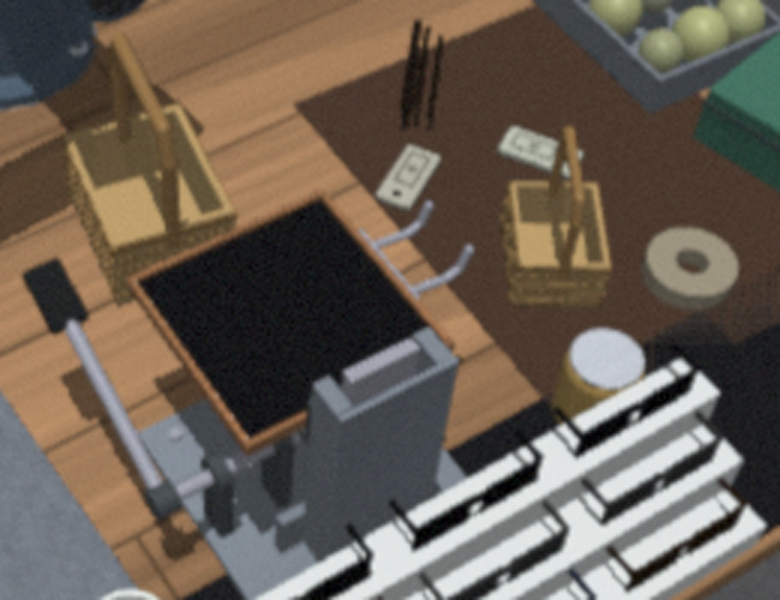

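View pics/c3.png

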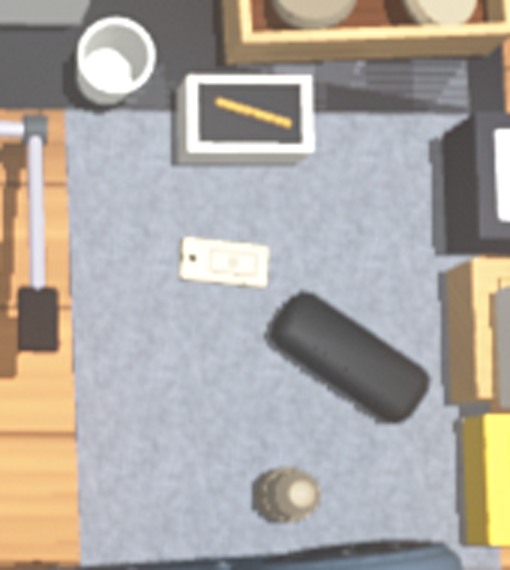

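```bash
cat >> h.py <<'E'
def plaques(s):
    w=cloud(s);hsv=cv2.cvtColor(s["img"],cv2.COLOR_BGR2HSV)
    out=[]
    m=((hsv[...,1]<70)&(hsv[...,2]>170)).astype(np.uint8)
    c,_=cv2.findContours(m,cv2.RETR_EXTERNAL,cv2.CHAIN_APPROX_NONE)
    for k in c:
        if not 150<cv2.contourArea(k)<1500: continue
        u,v=k[:,0].mean(0)
        z=np.nanmedian(w[int(v)-2:int(v)+3,int(u)-2:int(u)+3,2])
        P=np.array([ray(s,a,b,z)[:2] for a,b in k[:,0]]).astype(np.float32)
        (cx,cy),(a,b),ang=cv2.minAreaRect(P)
        if a<b: a,b,ang=b,a,ang+90
        if .07<a<.1 and .03<b<.055: out.append((cx,cy,z,a,b,np.deg2rad((ang+90)%180-90),u,v))
    return np.array(out)
E
python3 - <<'E'
from h import *
np.set_printoptions(precision=4,suppress=True)
for f in("top0","scene0"): print(f);print(plaques(load(f)))
s=load("top0")
# recheck with known plane z=.01
w=cloud(s)
# baskets
for n,(x0,x1,y0,y1) in dict(small=(.52,.68,.25,.42),big=(.25,.45,-.08,.1)).items():
    for f in("top0","scene0"):
        W=cloud(load(f)); q=(W[...,0]>x0)&(W[...,0]<x1)&(W[...,1]>y0)&(W[...,1]<y1)
        z=W[q][:,2]; print(n,f,np.histogram(z,bins=np.arange(-.01,.25,.01))[0], np.nanmax(z))
        zm=np.nanmax(z)
        P=W[q&(W[...,2]>zm-.02)]; print(len(P),P.mean(0),P.min(0),P.max(0))
        c,(a,b),an=cv2.minAreaRect(P[:,:2].astype(np.float32)); print("handle",c,a,b,an)
        for lo,hi in((.05,.07),(.08,.1)):
            P=W[q&(W[...,2]>lo)&(W[...,2]<hi)]
            if len(P)>10: print(lo,cv2.minAreaRect(P[:,:2].astype(np.float32)),np.median(P[:,2]))
# tray
for f in("top0","scene0"):
    W=cloud(load(f));q=(abs(W[...,2]-.17)<.006)&(abs(W[...,0]-.61)<.13)&(abs(W[...,1]+.0145)<.13)
    print("floor",cv2.minAreaRect(W[q][:,:2].astype(np.float32)))
E
```

```text
top0
[[  0.254   -0.2607   0.8333   0.0785   0.0309   0.0862 489.4797 359.9459]
 [  0.4223   0.2702   0.011    0.0864   0.0426  -1.0538 213.9324 273.6216]
 [  0.4675   0.4122   0.0115   0.0862   0.0422   0.5039 165.6438 257.2877]
 [  1.2579  -0.4841  -0.7102   0.0977   0.0461  -1.5599 424.2593  97.963 ]
 [  1.6971  -0.3511  -0.712    0.0906   0.0485  -1.5611 392.8571   3.7755]]
scene0
[[  0.5703  -0.3674   0.011    0.0812   0.0383   1.4852 221.7662 326.4026]]
small top0 [ 589 1554  146  152   47   64  118  221    9    9   10    8   10   15
   12   82   76    0    0    0    0    0    0    0    0] 0.15789253102640272
165 [0.5923 0.3217 0.1492] [0.5477 0.2905 0.1381] [0.6362 0.3522 0.1579]
handle (0.5926713943481445, 0.32266712188720703) 0.013293911702930927 0.10715372860431671 55.55910873413086
0.05 ((0.5938005447387695, 0.3225972652435303), (0.09442567825317383, 0.11348048597574234), 56.31380081176758) 0.06184155839213922
0.08 ((0.5907204747200012, 0.3192945420742035), (0.008234345354139805, 0.11494428664445877), 54.84701919555664) 0.09034084699862821
small scene0 [227 986 168 242 152
[... 1278 characters left out ...]
8409403564935
23 [ 0.2733 -0.0762  0.5694] [ 0.2671 -0.08    0.5612] [ 0.2769 -0.0696  0.5808]
handle (0.2717059254646301, -0.07608794420957565) 0.007729596458375454 0.010730842128396034 25.413143157958984
0.05 ((0.3442385792732239, -0.0018987581133842468), (0.1246955394744873, 0.16355569660663605), 79.49822998046875) 0.060337208187299374
0.08 ((0.3420618772506714, 0.0024647265672683716), (0.1311151683330536, 0.1705971211194992), 78.8617935180664) 0.08943550913572502
floor ((0.6229504942893982, -0.000573970377445221), (0.2291322648525238, 0.22002853453159332), 88.72992706298828)
floor ((0.6255336403846741, -0.0002950429916381836), (0.2311706244945526, 0.22988863289356232), 89.22001647949219)
```

Two baskets could be the one meant. The small one at (195,213) has its rim at 62 mm, the bar's top at about 151 mm, and is about 113×90 mm across. The large one at (307,303) has a 90 mm rim and a handle at about 215 mm. The small one matches the description, and crop c1 shows both clearly. Next I'll measure the tray, hook and lever.

Run:
```python
from h import *
np.set_printoptions(precision=4,suppress=True)
for f in("top0","scene0"):
    s=load(f);W=cloud(s);g=s["img"].max(2)
    q=(abs(W[...,2]-.17)<.008)&(abs(W[...,0]-.61)<.13)&(abs(W[...,1]+.01)<.13)&(g<90)
    m=cv2.morphologyEx(q.astype(np.uint8),cv2.MORPH_OPEN,np.ones((3,3)))
    c=max(cv2.findContours(m,0,1)[0],key=cv2.contourArea)
    P=np.array([ray(s,a,b,.17)[:2] for a,b in c[:,0]],np.float32)
    print(f,"floor",cv2.minAreaRect(P),np.median(W[q][:,2]))
    print(np.round(cv2.boxPoints(cv2.minAreaRect(P)),4).tolist())
    # pad
    q=(W[...,2]>.13)&(W[...,2]<.21)&(abs(W[...,0]-.485)<.06)&(abs(W[...,1]+.165)<.035)&(g<90)
    P=W[q];print("pad",len(P),P.mean(0),np.median(P,0),P.min(0),P.max(0),cv2.minAreaRect(P[:,:2].astype(np.float32)))
    # lever rod
    q=(W[...,2]>.05)&(W[...,2]<.21)&(W[...,0]>.5)&(W[...,0]<.75)&(abs(W[...,1]+.165)<.025)
    P=W[q]
    for x in np.arange(.5,.72,.02):
        k=abs(P[:,0]-x)<.01
        if k.any(): print("rod",x,k.sum(),np.median(P[k],0))
    # hook
    q=(W[...,2]>.1)&(W[...,1]>.088)&(W[...,1]<.2)&(W[...,0]>.53)&(W[...,0]<.68)
    for p in W[q][::3]: print(p, end=' ')
    print()
```

```text
top0 floor ((0.6405631303787231, 0.011364893987774849), (0.014517565257847309, 0.028471168130636215), 19.535144805908203) 0.17064028294011985
[[0.6290000081062317, 0.02239999920129776], [0.6384999752044678, -0.0044999998062849045], [0.6521999835968018, 0.00039999998989515007], [0.6425999999046326, 0.0272000003606081]]
pad 19 [ 0.5026 -0.1659  0.1688] [ 0.5106 -0.1611  0.1682] [ 0.4638 -0.1836  0.1597] [ 0.5136 -0.156   0.1793] ((0.4885740578174591, -0.16924317181110382), (0.026494164019823074, 0.05069569870829582), 87.25542449951172)
rod 0.5 49 [ 0.5049 -0.1699  0.1685]
rod 0.52 66 [ 0.5158 -0.1717  0.1634]
rod 0.54 33 [ 0.5409 -0.1715  0.1529]
rod 0.56 36 [ 0.5599 -0.172   0.1462]
rod 0.5800000000000001 32 [ 0.5792 -0.1726  0.1379]
rod 0.6000000000000001 35 [ 0.5996 -0.1737  0.1308]
rod 0.6200000000000001 32 [ 0.6209 -0.1743  0.1223]
rod 0.6400000000000001 36 [ 0.6397 -0.1739  0.1137]
rod 0.6600000000000001 49 [ 0.6638 -0.1735  0.1071]
rod 0.6800000000000002 92 [ 0.6771 -0.1647  0.1035]
[0.6594 0.0888 0.1783] [0.6523 0.1513 0.1823] [0.6482 0.1505 0.1879] [0.6519 0.0888 0.176 ] [0.64
[... 3193 characters left out ...]
14 0.1843] [0.6039 0.0928 0.1718] [0.6536 0.1476 0.1872] [0.6468 0.1443 0.1785] [0.6522 0.1496 0.1806] [0.6465 0.1453 0.1735] [0.6187 0.0881 0.1776] [0.6477 0.1448 0.171 ] [0.6194 0.0913 0.1721] [0.6464 0.1431 0.1667] [0.6466 0.1364 0.1671] [0.6519 0.1419 0.1689] [0.645  0.135  0.1622] [0.6524 0.1384 0.1676] [0.6447 0.1288 0.1617] [0.6506 0.1338 0.1646] [0.64   0.0885 0.1789] [0.6473 0.1233 0.1639] [0.6493 0.1321 0.1603] [0.6467 0.1104 0.1676] [0.6495 0.1183 0.1653] [0.652  0.1265 0.1626] [0.6462 0.101  0.1691] [0.6488 0.1089 0.1666] [0.6515 0.117  0.1641] [0.6483 0.0892 0.1748] [0.6479 0.0999 0.1674] [0.6516 0.1069 0.1667] [0.6531 0.0888 0.1761] [0.6515 0.1006 0.1666] [0.6514 0.0977 0.1643]
```

```bash
cat >> h.py <<'E'
def st():
    from station import read_state
    return read_state()
def Rdown(phi):
    c,s=np.cos(phi),np.sin(phi); return np.array([[0,c,s],[0,s,-c],[-1,0,0]])
def row(x,y,z,phi=None,R=None,frm=None):
    S=st(); p=S["position"];R0=Ro.from_rotvec(S["orientation"]).as_matrix()
    if frm is not None: p,R0=frm
    if R is None:
        R=R0
        if phi is not None:
            cands=[Rdown(phi),Rdown(phi+np.pi)]
            R=min(cands,key=lambda M:Ro.from_matrix(R0.T@M).magnitude())
    a=Ro.from_matrix(R0.T@R).as_rotvec(); d=R0.T@(np.array([x,y,z])-p)
    print("row",np.round(a,4).tolist(),np.round(d,4).tolist(),"rows>=",round(max(np.linalg.norm(d)/.0625,np.linalg.norm(a)/.187),1))
def info():
    S=st();R0=Ro.from_rotvec(S["orientation"]).as_matrix()
    print("t",round(S["time_s"],2),"p",np.round(S["position"],4),"R",np.round(R0,3).tolist(),"F",np.round(S["ft_force"],2),"w",round(S["width"],3),"q",np.round(S["qpos"],2))
E
python3 - <<'E'
from h import *
info()
row(.478,-.176,.24,np.pi/2)
row(.478,-.176,.24,0)
E
```

```text
t 0.1 p [ 0.1911 -0.5943  0.2082] R [[-0.0, 0.306, -0.952], [0.002, -0.952, -0.306], [-1.0, -0.002, -0.0]] F [-0.45  0.18  0.58] w 1.001 q [-1.44  0.53  1.43 -0.    1.18 -0.18]
row [0.3108, -0.0, 0.002] [-0.031, -0.3106, -0.4011] rows>= 8.1
row [-1.26, -0.0015, 0.0015] [-0.031, -0.3106, -0.4011] rows>= 8.1
```

Call:
servo_tool:
  moves:
    - [0.31,0,0,-0.031,-0.31,-0.4,0]
    - [0.31,0,0,-0.031,-0.31,-0.4,0]
    - [0.31,0,0,-0.031,-0.31,-0.4,0]
    - [0.31,0,0,-0.031,-0.31,-0.4,0]
    - [0.31,0,0,-0.031,-0.31,-0.4,0]
    - [0.31,0,0,-0.031,-0.31,-0.4,0]
    - [0.31,0,0,-0.031,-0.31,-0.4,0]
    - [0.31,0,0,-0.031,-0.31,-0.4,0]
    - [0.31,0,0,-0.031,-0.31,-0.4,0]
    - [0.31,0,0,-0.031,-0.31,-0.4,0]

```text
time_s: 1.35
position: [0.4771, -0.1772, 0.2398]
orientation: [2.219, 0.003, -2.221]
ft_force: [-0.3, -0.2, 0.3]
width: 0.002
```

Run:
```python
from h import *
np.set_printoptions(precision=4,suppress=True)
info()
t=snap("top","top1");snap("scene","scene1")
print(plaques(t)); print(plaques(load("scene1")))
```

```text
t 1.35 p [ 0.4771 -0.1772  0.2398] R [[-0.001, 0.003, -1.0], [-0.0, -1.0, -0.003], [-1.0, 0.0, 0.001]] F [-0.33 -0.24  0.28] w 0.002 q [-0.58  0.33  1.68 -0.    1.13  0.99]
[[  0.0627   0.0873   0.3297   0.0907   0.0316   0.9756 262.3548 426.7204]
 [  0.4222   0.2701   0.0119   0.0865   0.0426  -1.0538 213.9189 273.6216]
 [  0.4556  -0.234    0.0003   0.0863   0.043   -0.4483 389.2208 266.5455]
 [  0.4678   0.4118   0.0111   0.0867   0.0424   0.5205 165.8243 257.4324]
 [  0.4769  -0.1758   0.5966   0.0764   0.0312   1.0061 398.     223.5699]
 [  1.2568  -0.4836  -0.7075   0.0976   0.046   -1.5599 424.1698  98.0943]
 [  1.6971  -0.3511  -0.712    0.0906   0.0485  -1.5611 392.8367   3.7959]]
[[  0.5702  -0.3676   0.0113   0.0811   0.038    1.4726 221.7532 326.3896]]
```

View pics/top1.png

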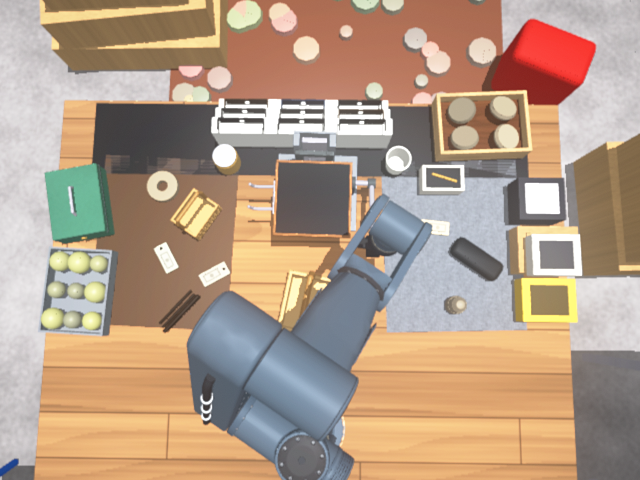

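View pics/scene1.png

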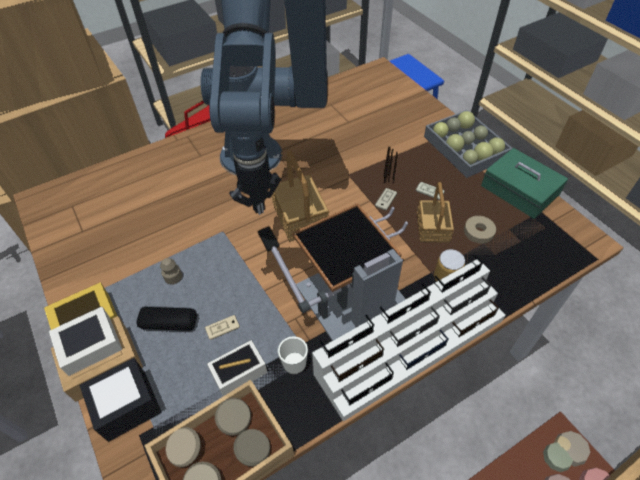

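The views show three plaques in all; nothing was hiding under the arm. Now the first stroke, done gently.

Call:
servo_tool:
  moves:
    - [0,0,0,0.05,0,0,0]
    - [0,0,0,0.08,0,0.002,0]
    - [0,0,0,0.1,0,0.005,0]
    - [0,0,0,0.12,0,0.008,0]
    - [0,0,0,0.135,0,0.01,0]
    - [0,0,0,0.145,0,0.012,0]
    - [0,0,0,0.15,0,0.012,0]
    - [0,0,0,0.153,0,0.012,0]
    - [0,0,0,0.153,0,0.012,0]

```text
time_s: 2.58
position: [0.4621, -0.1788, 0.0873]
orientation: [-2.214, 0.0, 2.226]
ft_force: [-4.4, -0.3, 9.0]
width: 0.002
```

Run:
```python
from h import *
np.set_printoptions(precision=4,suppress=True)
info()
t=snap("scene","scene2")
W=cloud(t)
q=(W[...,2]>.03)&(W[...,2]<.21)&(W[...,0]>.5)&(W[...,0]<.75)&(abs(W[...,1]+.165)<.025)
P=W[q]
for x in np.arange(.5,.72,.04):
    k=abs(P[:,0]-x)<.01
    if k.any(): print("rod",x,k.sum(),np.median(P[k],0))
cv2.imwrite("pics/c4.png",cv2.resize(t["img"][170:350,190:430],None,fx=3,fy=3))
q=(W[...,2]>.12)&(abs(W[...,0]-.61)<.08)&(abs(W[...,1]+.01)<.08); print("floor",np.median(W[q][:,2]))
```

```text
t 2.58 p [ 0.4621 -0.1788  0.0873] R [[-0.005, -0.001, -1.0], [0.001, -1.0, 0.001], [-1.0, -0.001, 0.005]] F [-4.41 -0.31  8.96] w 0.002 q [-0.59  0.55  1.86 -0.    0.73  0.98]
rod 0.5 48 [ 0.5051 -0.1727  0.1072]
rod 0.54 33 [ 0.541  -0.1724  0.1064]
rod 0.5800000000000001 36 [ 0.5806 -0.1732  0.1043]
rod 0.6200000000000001 38 [ 0.6205 -0.1747  0.1028]
rod 0.6600000000000001 40 [ 0.6612 -0.1756  0.1022]
rod 0.7000000000000002 5 [ 0.6907 -0.1745  0.0982]
floor 0.18259641842567925
```

View pics/c4.png

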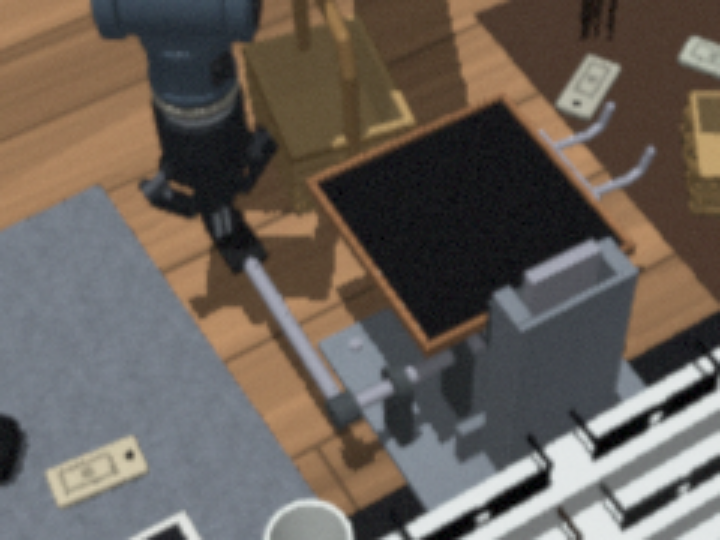

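Lever is about 0.33 rad down and the tray is at +12 mm, so it needs to go lower.

Call:
servo_tool:
  moves:
    - [0,0,0,0.008,0,-0.006,0]
    - [0,0,0,0.012,0,-0.006,0]
    - [0,0,0,0.012,0,-0.006,0]

```text
time_s: 3.0
position: [0.4679, -0.1786, 0.0753]
orientation: [-2.214, -0.0, 2.226]
ft_force: [-5.0, -0.6, 8.4]
width: 0.001
```

```bash
cat >> h.py <<'E'
def lev(name):
    t=snap("scene",name); W=cloud(t)
    q=(W[...,2]>.03)&(W[...,2]<.21)&(W[...,0]>.53)&(W[...,0]<.66)&(abs(W[...,1]+.174)<.006)
    P=W[q]; a=np.polyfit(P[:,0],P[:,2],1) if len(P)>20 else (9,9)
    q=(W[...,2]>.12)&(abs(W[...,0]-.59)<.06)&(abs(W[...,1]+.01)<.08); f=np.median(W[q][:,2])
    print("lever",round(.368+np.arctan(a[0]),3),"lift",round(f-.1712,4))
    return t
E
python3 - <<'E'
from h import *
info()
t=lev("scene3")
cv2.imwrite("pics/c5.png",cv2.resize(t["img"][190:290,220:340],None,fx=6,fy=6,interpolation=cv2.INTER_CUBIC))
print(proj(t,[[.462,-.1788,.075],[.478,-.174,.1]]))
E
```

```text
t 3.0 p [ 0.4679 -0.1786  0.0753] R [[-0.005, -0.002, -1.0], [0.002, -1.0, 0.002], [-1.0, -0.002, 0.005]] F [-4.99 -0.62  8.44] w 0.001 q [-0.59  0.58  1.85 -0.    0.71  0.99]
lever 0.392 lift 0.014
[[263.93857597 253.32994949]
 [267.28882378 251.04590148]]
```

View pics/c5.png

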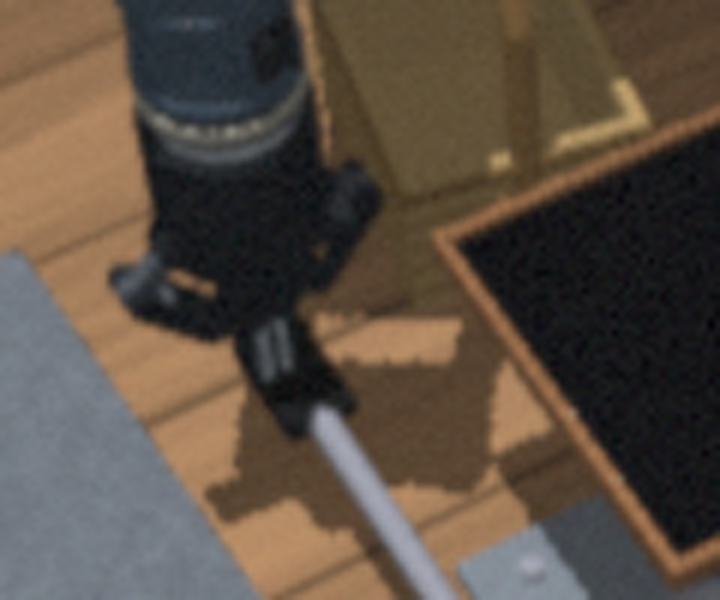

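Call:
servo_tool:
  moves:
    - [0,0,0,0.005,0,0,0]
    - [0,0,0,0.009,0,0,0]
    - [0,0,0,0.011,0,0,0]
    - [0,0,0,0.011,0,0,0]

```text
time_s: 3.55
position: [0.4681, -0.1786, 0.0645]
orientation: [-2.214, 0.0, 2.225]
ft_force: [-5.8, 0.4, 9.8]
width: 0.0
```

Run:
```python
from h import *
info()
t=lev("scene4")
```

```text
t 3.55 p [ 0.4681 -0.1786  0.0645] R [[-0.005, -0.002, -1.0], [0.002, -1.0, 0.002], [-1.0, -0.002, 0.005]] F [-5.76  0.37  9.78] w 0.0 q [-0.59  0.6   1.86 -0.    0.69  0.99]
lever 0.429 lift 0.0163
```

Call:
servo_tool:
  moves:
    - [0,0,0,0.004,0,0,0]
    - [0,0,0,0.007,0,0,0]
    - [0,0,0,0.007,0,0,0]

```text
time_s: 3.98
position: [0.4683, -0.1787, 0.0605]
orientation: [-2.217, 0.001, 2.224]
ft_force: [-10.9, 2.5, 35.3]
width: -0.001
```

Run:
```python
from h import *
info()
t=lev("scene5")
```

```text
t 3.98 p [ 0.4683 -0.1787  0.0605] R [[-0.003, -0.001, -1.0], [0.001, -1.0, 0.001], [-1.0, -0.001, 0.003]] F [-10.89   2.5   35.32] w -0.001 q [-0.59  0.61  1.86 -0.    0.67  0.99]
lever 0.458 lift 0.017
```

Call:
servo_tool:
  moves:
    - [0,0,0,-0.05,0,0,0]
    - [0,0,0,-0.09,0,-0.005,0]
    - [0,0,0,-0.13,0,-0.008,0]
    - [0,0,0,-0.135,0,-0.008,0]
    - [0,0,0,-0.135,0,-0.008,0]

```text
time_s: 4.65
position: [0.4783, -0.1786, 0.1919]
orientation: [-2.22, 0.001, 2.221]
ft_force: [-0.2, -0.5, -1.3]
width: 0.005
```

Run:
```python
from h import *
info()
t=lev("scene6")
```

```text
t 4.65 p [ 0.4783 -0.1786  0.1919] R [[-0.0, -0.001, -1.0], [0.0, -1.0, 0.001], [-1.0, -0.0, 0.0]] F [-0.16 -0.5  -1.35] w 0.005 q [-0.58  0.4   1.74 -0.    1.01  1.  ]
lever -0.006 lift 0.0143
```

One tooth has clicked in. The stop is at TCP z of about 0.06. Second stroke next.

Call:
servo_tool:
  moves:
    - [0,0,0,0.03,0,0,0]
    - [0,0,0,0.06,0,0.003,0]
    - [0,0,0,0.09,0,0.008,0]
    - [0,0,0,0.115,0,0.01,0]
    - [0,0,0,0.128,0,0.01,0]
    - [0,0,0,0.132,0,0.01,0]
    - [0,0,0,0.132,0,0.01,0]
    - [0,0,0,0.09,0,0.008,0]
    - [0,0,0,0.04,0,0.003,0]
    - [0,0,0,0,0,0,0]
    - [0,0,0,0,0,0,0]

```text
time_s: 6.08
position: [0.4804, -0.1787, 0.1935]
orientation: [2.224, -0.002, -2.216]
ft_force: [-0.3, -0.1, 0.7]
width: -0.001
```

Run:
```python
from h import *
info()
t=lev("scene7")
```

```text
t 6.08 p [ 0.4804 -0.1787  0.1935] R [[0.004, 0.0, -1.0], [-0.002, -1.0, -0.0], [-1.0, 0.002, -0.004]] F [-0.28 -0.12  0.69] w -0.001 q [-0.57  0.4   1.73 -0.    1.01  1.  ]
lever -0.002 lift 0.0304
```

Call:
servo_tool:
  moves:
    - [0,0,0,0.03,0,0.001,0]
    - [0,0,0,0.06,0,0.004,0]
    - [0,0,0,0.09,0,0.01,0]
    - [0,0,0,0.115,0,0.012,0]
    - [0,0,0,0.128,0,0.012,0]
    - [0,0,0,0.133,0,0.012,0]
    - [0,0,0,0.133,0,0.012,0]
    - [0,0,0,0.09,0,0.009,0]
    - [0,0,0,0.04,0,0.005,0]
    - [0,0,0,0,0,0.002,0]
    - [0,0,0,0,0,0.002,0]

```text
time_s: 7.5
position: [0.4778, -0.1781, 0.1926]
orientation: [2.223, -0.001, -2.218]
ft_force: [-0.2, 0.5, -0.8]
width: -0.0
```

Run:
```python
from h import *
info()
t=lev("scene8")
```

```text
t 7.5 p [ 0.4778 -0.1781  0.1926] R [[0.002, 0.001, -1.0], [-0.001, -1.0, -0.001], [-1.0, 0.001, -0.002]] F [-0.24  0.47 -0.76] w -0.0 q [-0.58  0.4   1.74 -0.    1.01  0.99]
lever 0.006 lift 0.0463
```

Call:
servo_tool:
  moves:
    - [0,0,0,0.03,0,0,0]
    - [0,0,0,0.06,0,0.003,0]
    - [0,0,0,0.09,0,0.008,0]
    - [0,0,0,0.115,0,0.01,0]
    - [0,0,0,0.128,0,0.01,0]
    - [0,0,0,0.133,0,0.01,0]
    - [0,0,0,0.133,0,0.01,0]
    - [0,0,0,0.09,0,0.008,0]
    - [0,0,0,0.04,0,0.003,0]
    - [0,0,0,0,0,0,0]
    - [0,0,0,0,0,0,0]

```text
time_s: 8.93
position: [0.4775, -0.1778, 0.1921]
orientation: [2.222, 0.0, -2.22]
ft_force: [-0.0, 0.0, -0.4]
width: -0.001
```

Run:
```python
from h import *
info()
t=lev("scene9")
```

```text
t 8.93 p [ 0.4775 -0.1778  0.1921] R [[0.001, 0.001, -1.0], [-0.001, -1.0, -0.001], [-1.0, 0.001, -0.001]] F [-0.02  0.   -0.44] w -0.001 q [-0.58  0.4   1.74  0.    1.01  0.99]
lever 0.0 lift 0.0624
```

Call:
servo_tool:
  moves:
    - [0,0,0,0.03,0,0,0]
    - [0,0,0,0.06,0,0.003,0]
    - [0,0,0,0.09,0,0.008,0]
    - [0,0,0,0.115,0,0.01,0]
    - [0,0,0,0.128,0,0.01,0]
    - [0,0,0,0.133,0,0.01,0]
    - [0,0,0,0.133,0,0.01,0]
    - [0,0,0,0.09,0,0.008,0]
    - [0,0,0,0.04,0,0.003,0]
    - [0,0,0,0,0,0,0]
    - [0,0,0,0,0,0,0]

```text
time_s: 10.35
position: [0.4773, -0.1777, 0.1919]
orientation: [2.221, 0.0, -2.22]
ft_force: [-0.1, 0.1, 0.4]
width: 0.003
```

Run:
```python
from h import *
info()
t=lev("scene10")
```

```text
t 10.35 p [ 0.4773 -0.1777  0.1919] R [[0.001, 0.001, -1.0], [-0.0, -1.0, -0.001], [-1.0, 0.0, -0.001]] F [-0.13  0.1   0.36] w 0.003 q [-0.58  0.4   1.74 -0.    1.01  0.99]
lever 0.0 lift 0.0783
```

Call:
servo_tool:
  moves:
    - [0,0,0,0.03,0,0,0]
    - [0,0,0,0.06,0,0.003,0]
    - [0,0,0,0.09,0,0.008,0]
    - [0,0,0,0.115,0,0.01,0]
    - [0,0,0,0.128,0,0.01,0]
    - [0,0,0,0.132,0,0.01,0]
    - [0,0,0,0.132,0,0.01,0]
    - [0,0,0,0.09,0,0.008,0]
    - [0,0,0,0.04,0,0.003,0]
    - [0,0,0,0,0,0,0]
    - [0,0,0,0,0,0,0]

```text
time_s: 11.78
position: [0.4772, -0.1776, 0.1917]
orientation: [2.221, 0.001, -2.221]
ft_force: [-0.4, -0.0, -0.4]
width: 0.003
```

Run:
```python
from h import *
np.set_printoptions(precision=4,suppress=True)
info()
t=lev("scene11")
for s in (t,snap("top","top11")):
  P=plaques(s); print(P[(abs(P[:,2]-.01)<.02)] if len(P) else P)
```

```text
t 11.78 p [ 0.4772 -0.1776  0.1917] R [[0.0, 0.001, -1.0], [-0.0, -1.0, -0.001], [-1.0, 0.0, -0.0]] F [-0.4  -0.   -0.38] w 0.003 q [-0.58  0.4   1.74 -0.    1.01  0.99]
lever -0.007 lift 0.0943
[[  0.57    -0.3674   0.0107   0.0815   0.0381   1.4751 221.5641 326.4103]]
[[  0.0002  -0.0933   0.0141   0.0893   0.0319   0.1379 338.6875 426.875 ]
 [  0.0843   0.0407   0.0141   0.0758   0.0347  -1.2626 290.9367 396.519 ]
 [  0.4222   0.2699   0.0124   0.0867   0.0426  -1.0521 213.9189 273.6081]
 [  0.4677   0.4116   0.0117   0.0867   0.0424   0.5205 165.8243 257.4324]]
```

View pics/scene11.png

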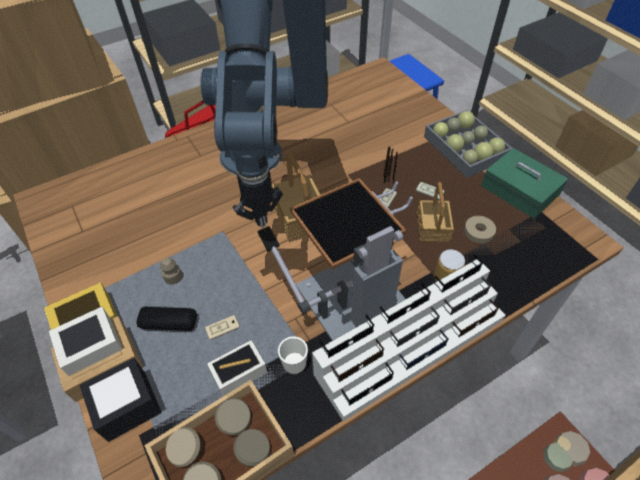

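Run:
```python
from h import *
np.set_printoptions(precision=4,suppress=True)
t=load("scene11"); W=cloud(t)
print(proj(t,[[.4772,-.1776,.1917],[.4772,-.1776,.1727],[.4772,-.1776,.211]]))
im=cv2.resize(t["img"][150:270,210:330],None,fx=6,fy=6,interpolation=cv2.INTER_CUBIC)
for p in proj(t,[[.4772,-.1776,.1917],[.4772,-.1776,.211]]): cv2.circle(im,tuple(int(a) for a in (p-[210,150])*6),4,(0,0,255),1)
cv2.imwrite("pics/c6.png",im)
q=(abs(W[...,0]-.4772)<.02)&(abs(W[...,1]+.1776)<.02)&(W[...,2]>.15)
z=np.sort(W[q][:,2]);print(z[:40],len(z))
row(.570,-.3675,.12,-.09)
```

```text
[[262.4006 229.7981]
 [263.1738 234.4759]
 [261.5963 224.9318]]
[0.162  0.164  0.1665 0.1673 0.1689 0.1691 0.1691 0.1695 0.1696 0.1696
 0.1698 0.17   0.1701 0.1703 0.1703 0.1704 0.1705 0.1705 0.1705 0.1708
 0.1718 0.1718 0.1719 0.1722 0.1725 0.1727 0.1729 0.173  0.173  0.1731
 0.1732 0.1733 0.1735 0.1737 0.1737 0.1738 0.1739 0.1739 0.1739 0.1744] 831
row [-1.4802, 0.0018, 0.0066] [0.0681, 0.1914, -0.0951] rows>= 7.9
```

View pics/c6.png

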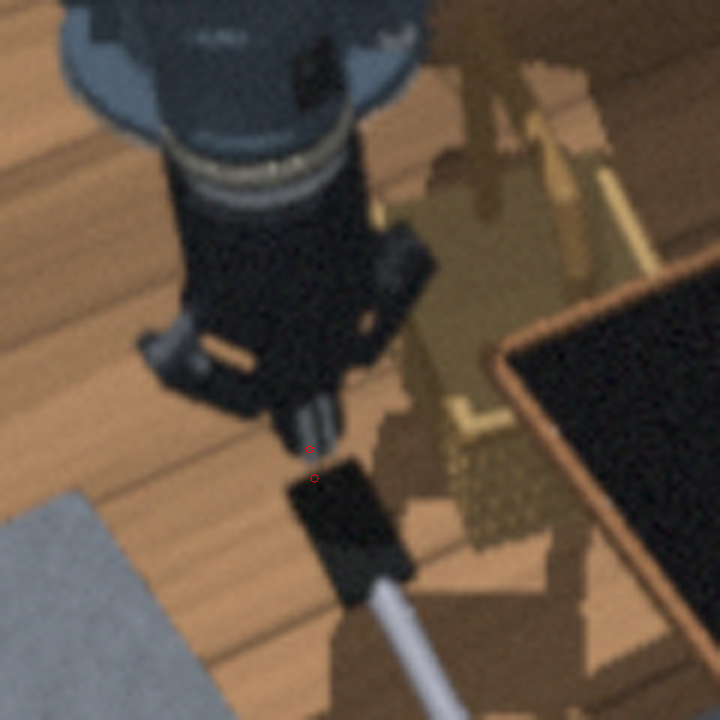

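Call:
servo_tool:
  moves:
    - [-0.18,0,0,-0.05,0,0.02,70]
    - [-0.36,0,0,-0.03,0.03,0.01,70]
    - [-0.54,0,0,0.0,0.08,-0.02,70]
    - [-0.72,0,0,0.068,0.13,-0.05,70]
    - [-0.9,0,0,0.068,0.191,-0.095,70]
    - [-1.08,0,0,0.068,0.191,-0.095,70]
    - [-1.26,0,0,0.068,0.191,-0.095,70]
    - [-1.44,0,0,0.068,0.191,-0.095,70]
    - [-1.48,0,0,0.068,0.191,-0.095,70]
    - [-1.48,0,0,0.068,0.191,-0.095,70]

```text
time_s: 13.12
position: [0.5703, -0.3669, 0.1199]
orientation: [1.277, 1.173, -1.278]
ft_force: [0.6, -0.3, -0.2]
width: 0.699
```

Run:
```python
from h import *
np.set_printoptions(precision=4,suppress=True)
info()
t=snap("scene","scene12"); S=st();p=S["position"]
P=plaques(t);print(P)
a=proj(t,[p,p+[0,0,.02]]);o=np.floor(a[0]-[60,70]).astype(int)
im=cv2.resize(t["img"][o[1]:o[1]+120,o[0]:o[0]+120],None,fx=6,fy=6,interpolation=cv2.INTER_CUBIC)
for b in a: cv2.circle(im,tuple(int(c) for c in (b-o)*6),4,(0,0,255),1)
cv2.imwrite("pics/c7.png",im)
if len(P): row(P[-1][0],P[-1][1],.03,P[-1][5]-np.pi/2)
```

```text
t 13.12 p [ 0.5703 -0.3669  0.1199] R [[-0.006, 0.996, -0.091], [0.005, -0.091, -0.996], [-1.0, -0.006, -0.004]] F [ 0.57 -0.3  -0.2 ] w 0.699 q [-0.74  0.7   1.36 -0.    1.09 -0.65]
[]
```

View pics/c7.png

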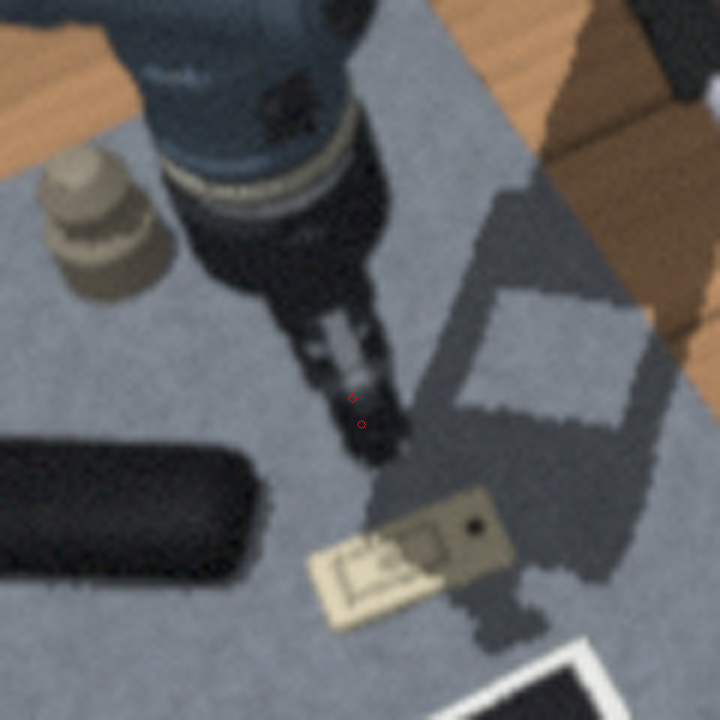

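Call:
servo_tool:
  moves:
    - [0,0,0,0.05,0,0,70]
    - [0,0,0,0.09,0,0,70]
    - [0,0,0,0.105,0,0,70]
    - [0,0,0,0.112,0,0,70]
    - [0,0,0,0.112,0,0,70]

```text
time_s: 13.8
position: [0.5728, -0.3689, 0.0126]
orientation: [1.275, 1.164, -1.275]
ft_force: [0.9, 0.7, 0.1]
width: 0.698
```

Run:
```python
from h import *
np.set_printoptions(precision=4,suppress=True)
info()
t=snap("scene","scene13"); S=st();p=S["position"]
a=proj(t,[p,p+[.037,0,0],p+[.037,0,.02]]);o=np.floor(a[0]-[60,70]).astype(int)
im=cv2.resize(t["img"][o[1]:o[1]+120,o[0]:o[0]+120],None,fx=6,fy=6,interpolation=cv2.INTER_CUBIC)
for b in a: cv2.circle(im,tuple(int(c) for c in (b-o)*6),4,(0,0,255),1)
cv2.imwrite("pics/c8.png",im)
```

```text
t 13.8 p [ 0.5728 -0.3689  0.0126] R [[0.001, 0.996, -0.09], [-0.001, -0.09, -0.996], [-1.0, 0.001, 0.001]] F [0.93 0.74 0.13] w 0.698 q [-0.74  0.84  1.41 -0.    0.89 -0.65]
```

View pics/c8.png

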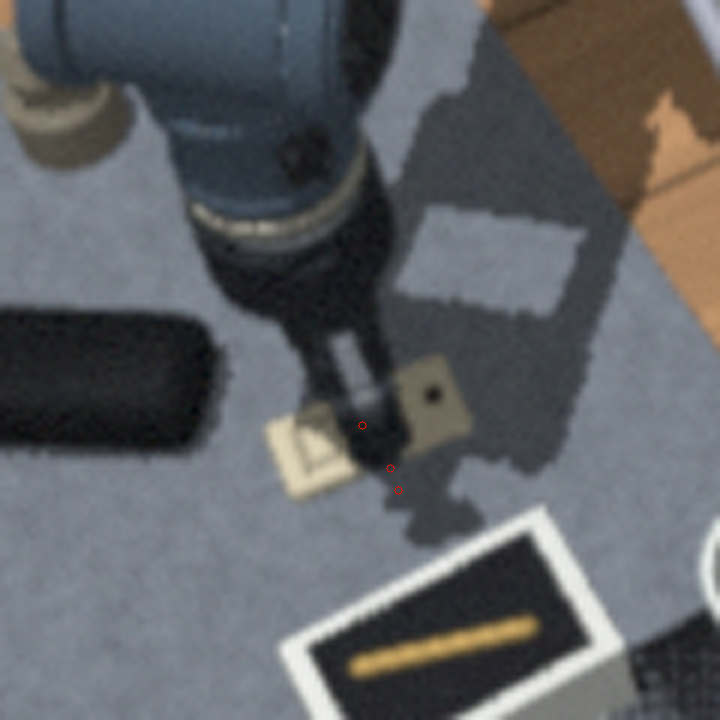

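Call:
servo_tool:
  moves:
    - [0,0,0,0.01,0.0,0,70]
    - [0,0,0,0.018,0.0,0,70]
    - [0,0,0,0.02,0.0,0,70]

```text
time_s: 14.22
position: [0.5719, -0.3681, -0.0086]
orientation: [1.275, 1.167, -1.276]
ft_force: [0.0, 0.5, 0.5]
width: 0.698
```

```bash
cat >> h.py <<'E'
def tipview(name,k=6,off=(60,70),n=120,cam="scene"):
    t=snap(cam,name);p=st()["position"]
    o=np.floor(proj(t,[p])[0]-off).astype(int);o=np.maximum(o,0)
    cv2.imwrite(f"pics/{name}c.png",cv2.resize(t["img"][o[1]:o[1]+n,o[0]:o[0]+n],None,fx=k,fy=k,interpolation=cv2.INTER_CUBIC)); return t
E
python3 - <<'E'
from h import *
info(); tipview("s14")
E
```

```text
t 14.22 p [ 0.5719 -0.3681 -0.0086] R [[-0.001, 0.996, -0.09], [0.001, -0.09, -0.996], [-1.0, -0.001, -0.001]] F [0.04 0.45 0.53] w 0.698 q [-0.74  0.87  1.41 -0.    0.86 -0.65]
```

View pics/s14c.png

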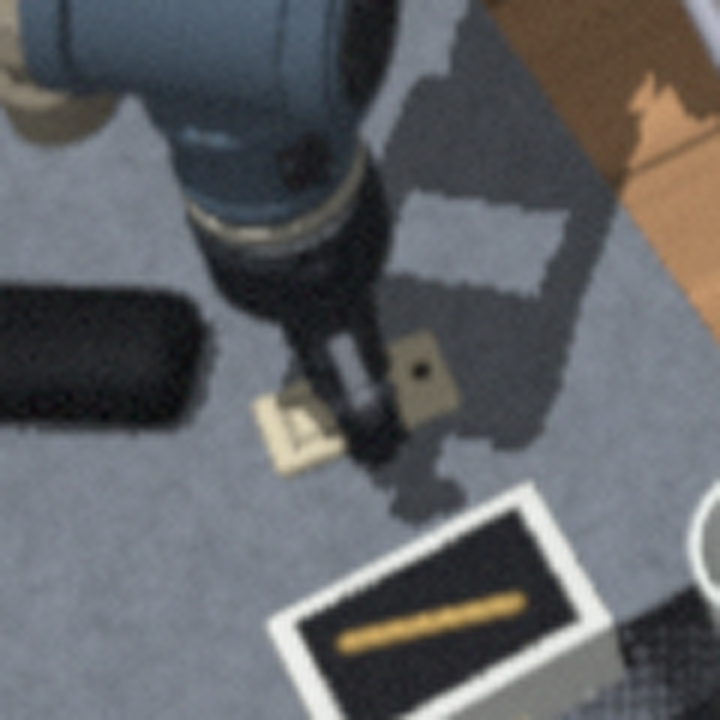

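Call:
servo_tool:
  moves:
    - [0,0,0,0.004,0.0,0,65]
    - [0,0,0,0.007,0.0,0,65]
    - [0,0,0,0.007,0.0,0,65]

```text
time_s: 14.65
position: [0.5722, -0.3683, -0.0152]
orientation: [1.275, 1.166, -1.275]
ft_force: [0.7, 0.9, 0.4]
width: 0.649
```

Run:
```python
from h import *
info(); tipview("s15")
```

```text
t 14.65 p [ 0.5722 -0.3683 -0.0152] R [[-0.0, 0.996, -0.09], [0.0, -0.09, -0.996], [-1.0, -0.0, -0.0]] F [0.72 0.88 0.41] w 0.649 q [-0.74  0.88  1.41 -0.    0.85 -0.65]
```

View pics/s15c.png

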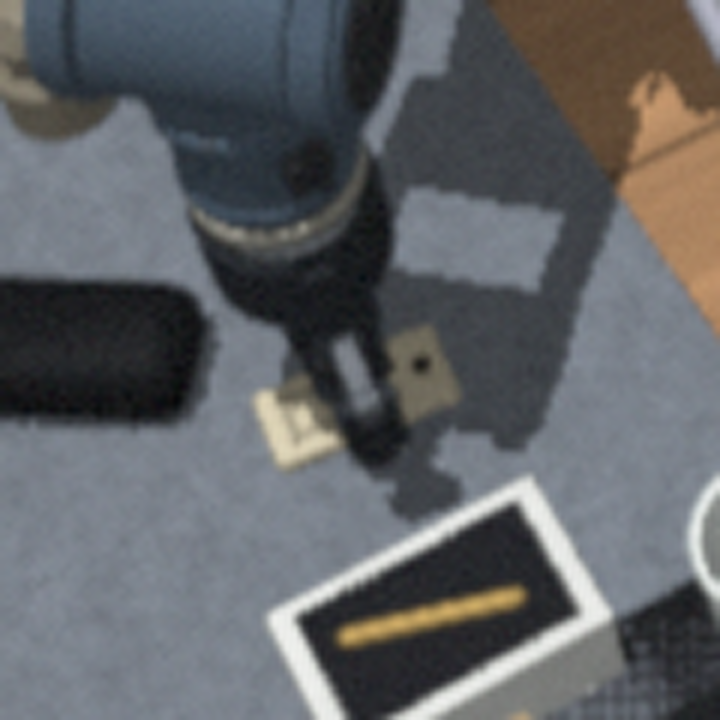

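Call:
servo_tool:
  moves:
    - [0,0,0,0.003,0.0,0,60]
    - [0,0,0,0.005,0.0,0,60]
    - [0,0,0,0.005,0.0,0,60]

```text
time_s: 15.08
position: [0.5722, -0.3683, -0.0201]
orientation: [1.275, 1.166, -1.275]
ft_force: [-0.6, 1.0, -0.3]
width: 0.602
```

Call:
servo_tool:
  moves:
    - [0,0,0,0.003,0.0,0,60]
    - [0,0,0,0.005,0.0,0,60]
    - [0,0,0,0.005,0.0,0,60]

```text
time_s: 15.45
position: [0.5723, -0.3684, -0.0251]
orientation: [1.275, 1.166, -1.275]
ft_force: [0.6, -0.7, -0.3]
width: 0.599
```

Still no contact. I'll close slowly here and see what the fingers hit.

Call:
servo_tool:
  moves:
    - [0,0,0,0,0,0,40]
    - [0,0,0,0,0,0,30]
    - [0,0,0,0,0,0,30]

```text
time_s: 15.82
position: [0.573, -0.3691, -0.0232]
orientation: [1.275, 1.163, -1.275]
ft_force: [-0.0, 0.7, 6.5]
width: 0.45
```

Run:
```python
from h import *
info(); tipview("s16")
```

```text
t 15.82 p [ 0.573  -0.3691 -0.0232] R [[0.001, 0.996, -0.09], [-0.001, -0.09, -0.996], [-1.0, 0.002, 0.001]] F [-0.04  0.71  6.47] w 0.45 q [-0.74  0.89  1.41 -0.    0.83 -0.65]
```

View pics/s16c.png

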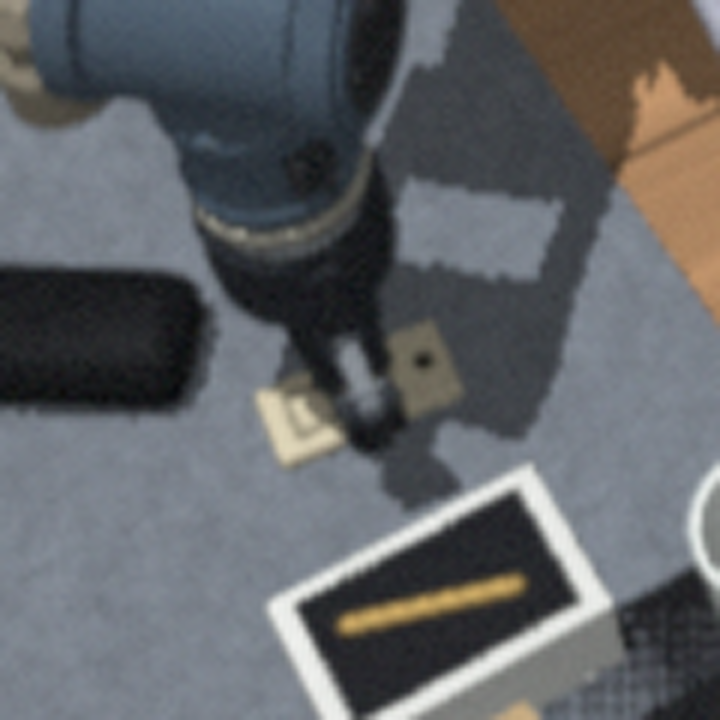

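Gripped: the opening is 38 mm and the fingertips are on the table. The fingertips sit about 24 mm short of the reported TCP at this opening, and I'll allow for that. Lifting.

Call:
servo_tool:
  moves:
    - [0,0,0,-0.03,0,0,20]
    - [0,0,0,-0.08,0,0,20]
    - [0,0,0,-0.14,0,0,20]
    - [0,0,0,-0.2,0,0,20]
    - [0,0,0,-0.26,0,0,20]
    - [0,0,0,-0.32,0,0,20]
    - [0,0,0,-0.35,0,0,20]
    - [0,0,0,-0.35,0,0,20]

```text
time_s: 16.88
position: [0.5733, -0.3693, 0.3284]
orientation: [1.274, 1.158, -1.273]
ft_force: [-0.4, -0.4, -1.0]
width: 0.447
```

```bash
cat >> h.py <<'E'
TC=np.array([.6117,-.0116]);TY=-.021
def tr(x,y):
    c,s=np.cos(TY),np.sin(TY); return TC+[c*x-s*y,s*x+c*y]
E
python3 - <<'E'
from h import *
info(); t=tipview("s17",5,(70,80),150)
q=tr(-.046,-.05);print(q)
row(q[0],q[1],.34,np.pi/2+TY)
E
```

```text
t 16.88 p [ 0.5733 -0.3693  0.3284] R [[0.005, 0.996, -0.09], [-0.004, -0.09, -0.996], [-1.0, 0.005, 0.004]] F [-0.41 -0.45 -0.99] w 0.447 q [-0.74  0.51  1.13  0.    1.5  -0.65]
[ 0.56466022 -0.06062305]
row [1.5019, -0.0001, -0.001] [-0.0149, -0.0352, -0.3058] rows>= 8.0
```

View pics/s17c.png

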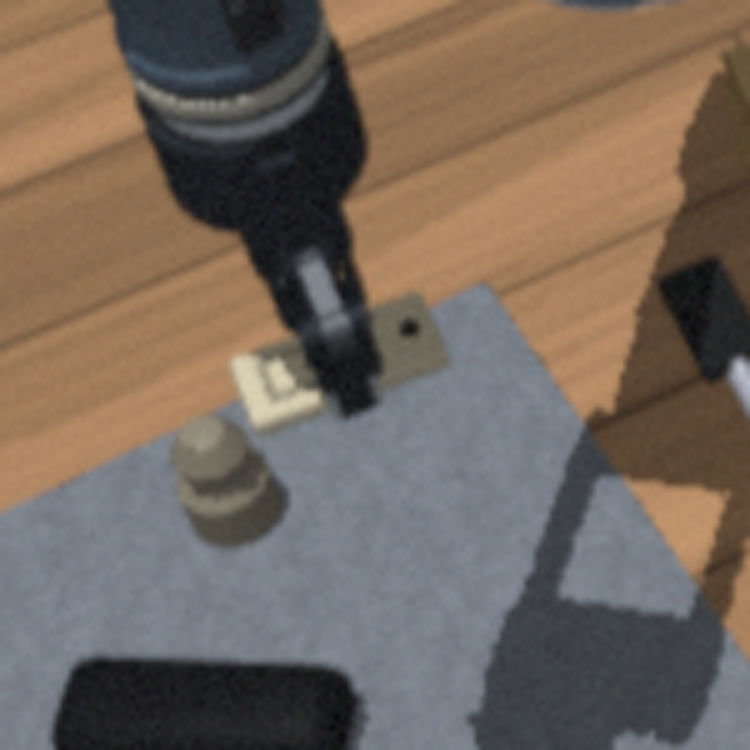

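Call:
servo_tool:
  moves:
    - [0.18,0,0,-0.015,0,-0.04,20]
    - [0.36,0,0,-0.015,-0.01,-0.1,20]
    - [0.54,0,0,-0.015,-0.02,-0.15,20]
    - [0.72,0,0,-0.015,-0.03,-0.2,20]
    - [0.9,0,0,-0.015,-0.035,-0.25,20]
    - [1.08,0,0,-0.015,-0.035,-0.306,20]
    - [1.26,0,0,-0.015,-0.035,-0.306,20]
    - [1.44,0,0,-0.015,-0.035,-0.306,20]
    - [1.5,0,0,-0.015,-0.035,-0.306,20]
    - [1.5,0,0,-0.015,-0.035,-0.306,20]

```text
time_s: 18.18
position: [0.5636, -0.0601, 0.3372]
orientation: [-2.205, 0.018, 2.218]
ft_force: [0.1, 0.1, -1.0]
width: 0.447
```

Run:
```python
from h import *
info(); t=tipview("s18",5,(75,75),150)
q=tr(-.046,-.05)
row(q[0],q[1],.252,np.pi/2+TY)
```

```text
t 18.18 p [ 0.5636 -0.0601  0.3372] R [[-0.006, -0.018, -1.0], [0.002, -1.0, 0.018], [-1.0, -0.002, 0.006]] F [ 0.14  0.1  -1.05] w 0.447 q [-0.3   0.33  1.4  -0.    1.42  1.29]
row [0.0029, 0.0047, 0.0014] [0.0856, 0.0005, -0.0012] rows>= 1.4
```

View pics/s18c.png

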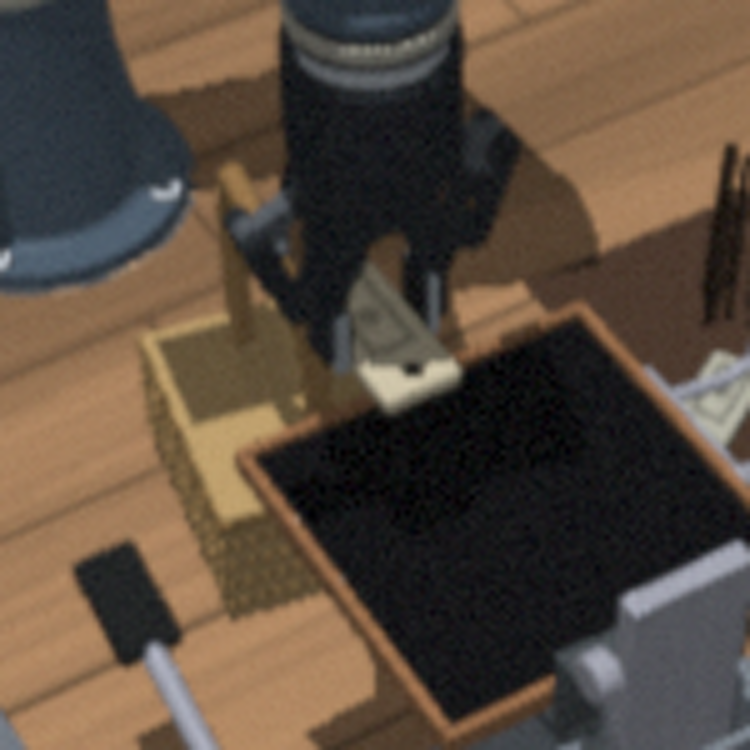

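Call:
servo_tool:
  moves:
    - [0,0,0,0.04,0,0,20]
    - [0,0,0,0.075,0,0,20]
    - [0,0,0,0.086,0,0,20]
    - [0,0,0,0.09,0,0,20]
    - [0,0,0,0.092,0,0,20]
    - [0,0,0,0.092,0,0,20]

```text
time_s: 18.98
position: [0.5657, -0.0608, 0.2492]
orientation: [-2.214, 0.022, 2.21]
ft_force: [-0.1, -0.3, -0.8]
width: 0.447
```

Call:
servo_tool:
  moves:
    - [0,0,0,0.002,0,0,20]
    - [0,0,0,0.004,0,0,20]
    - [0,0,0,0.004,0,0,20]

```text
time_s: 19.35
position: [0.5649, -0.0605, 0.244]
orientation: [-2.211, 0.021, 2.212]
ft_force: [0.3, -0.3, -0.3]
width: 0.45
```

Run:
```python
from h import *
info(); t=tipview("s19",5,(75,75),150)
```

```text
t 19.35 p [ 0.5649 -0.0605  0.244 ] R [[-0.0, -0.019, -1.0], [0.0, -1.0, 0.019], [-1.0, -0.0, 0.0]] F [ 0.26 -0.31 -0.26] w 0.45 q [-0.3   0.41  1.54  0.    1.19  1.29]
```

View pics/s19c.png

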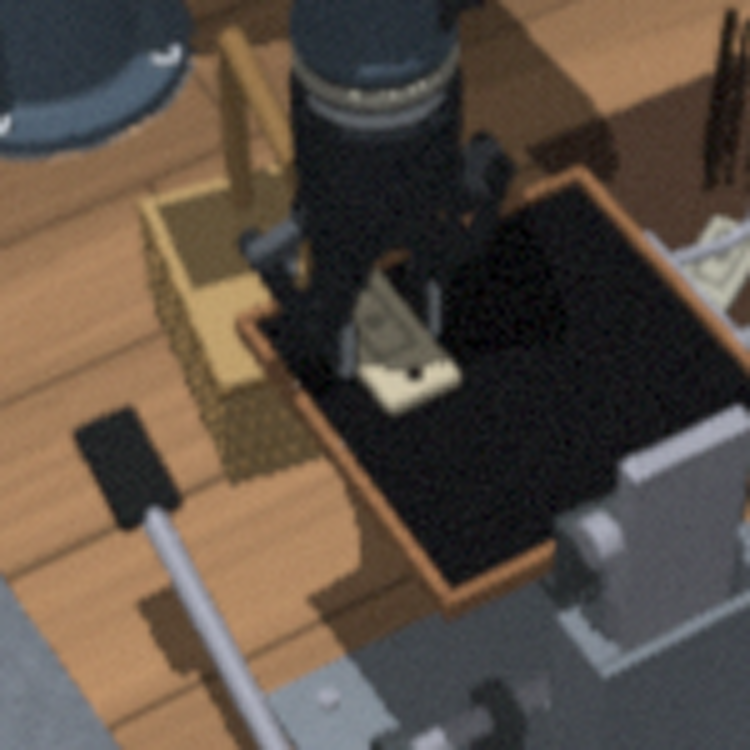

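Call:
servo_tool:
  moves:
    - [0,0,0,0.0015,0,0,20]
    - [0,0,0,0.0015,0,0,60]
    - [0,0,0,0.0,0,0,62]
    - [0,0,0,-0.04,0,0,62]
    - [0,0,0,-0.08,0,0,62]
    - [0,0,0,-0.12,0,0,62]

```text
time_s: 20.15
position: [0.5649, -0.0606, 0.3656]
orientation: [-2.212, 0.021, 2.211]
ft_force: [0.5, -0.5, 0.0]
width: 0.619
```

Run:
```python
from h import *
np.set_printoptions(precision=4,suppress=True)
info(); t=tipview("s20",5,(75,75),150)
P=plaques(t);print(P)
P=plaques(snap("top","t20"));print(P[abs(P[:,2]-.01)<.02])
```

```text
t 20.15 p [ 0.5649 -0.0606  0.3656] R [[0.0, -0.019, -1.0], [-0.0, -1.0, 0.019], [-1.0, 0.0, -0.0]] F [ 0.54 -0.47  0.02] w 0.619 q [-0.3   0.31  1.36  0.    1.48  1.29]
[]
[[  0.4223   0.2703   0.0108   0.0866   0.0426  -1.0521 213.9054 273.6081]
 [  0.4675   0.4122   0.0114   0.0862   0.0422   0.5039 165.6438 257.2877]]
```

View pics/s20c.png

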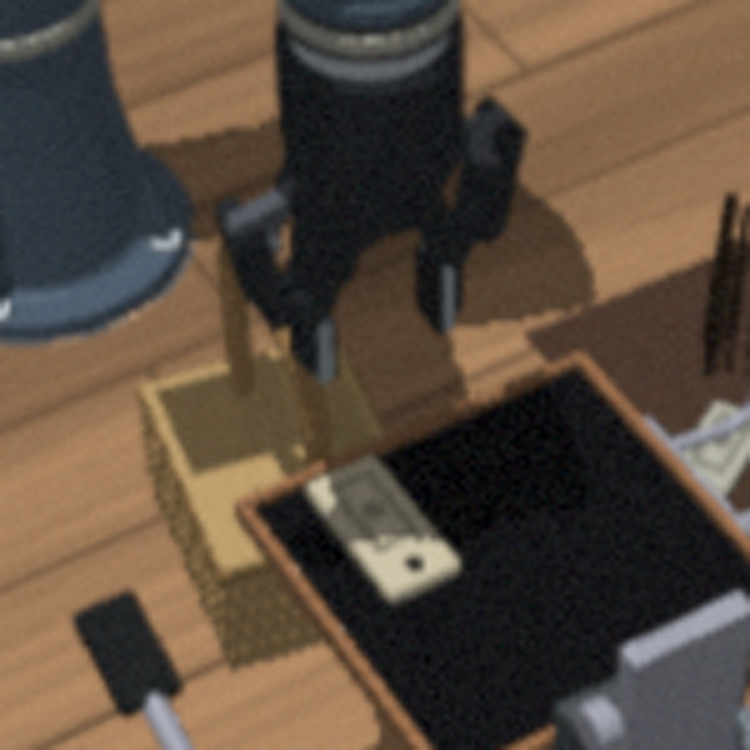

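Run:
```python
from h import *
row(.4223,.2703,.34,R=Rdown(.5187))
```

```text
row [-2.1086, -0.0034, -0.0138] [0.0271, -0.3289, 0.1521] rows>= 11.3
```

Call:
servo_tool:
  moves:
    - [-0.18,0,0,0,-0.03,0.01,62]
    - [-0.36,0,0,0,-0.08,0.03,62]
    - [-0.54,0,0,0,-0.13,0.05,62]
    - [-0.72,0,0,0,-0.18,0.07,62]
    - [-0.9,0,0,0,-0.23,0.1,62]
    - [-1.08,0,0,0.02,-0.28,0.13,62]
    - [-1.26,0,0,0.027,-0.329,0.152,62]
    - [-1.44,0,0,0.1,-0.329,0.152,62]
    - [-1.62,0,0,0.15,-0.329,0.152,62]
    - [-1.8,0,0,0.2,-0.329,0.152,62]
    - [-1.98,0,-0.01,0.22,-0.329,0.152,62]
    - [-2.11,0,-0.01,0.22,-0.329,0.152,62]

```text
time_s: 21.75
position: [0.4174, 0.2705, 0.1415]
orientation: [0.813, 1.425, -0.82]
ft_force: [0.9, 0.1, -0.8]
width: 0.62
```

Run:
```python
from h import *
np.set_printoptions(precision=4,suppress=True)
info(); t=tipview("s21",5,(75,75),150)
row(.4223,.2703,-.022,R=Rdown(.5187))
```

```text
t 21.75 p [0.4174 0.2705 0.1415] R [[-0.013, 0.866, 0.501], [0.002, 0.501, -0.866], [-1.0, -0.01, -0.008]] F [ 0.94  0.06 -0.75] w 0.62 q [ 0.35  0.46  1.81  0.01  0.88 -0.18]
row [0.0081, -0.0078, 0.0078] [0.1643, 0.0046, 0.0038] rows>= 2.6
```

View pics/s21c.png

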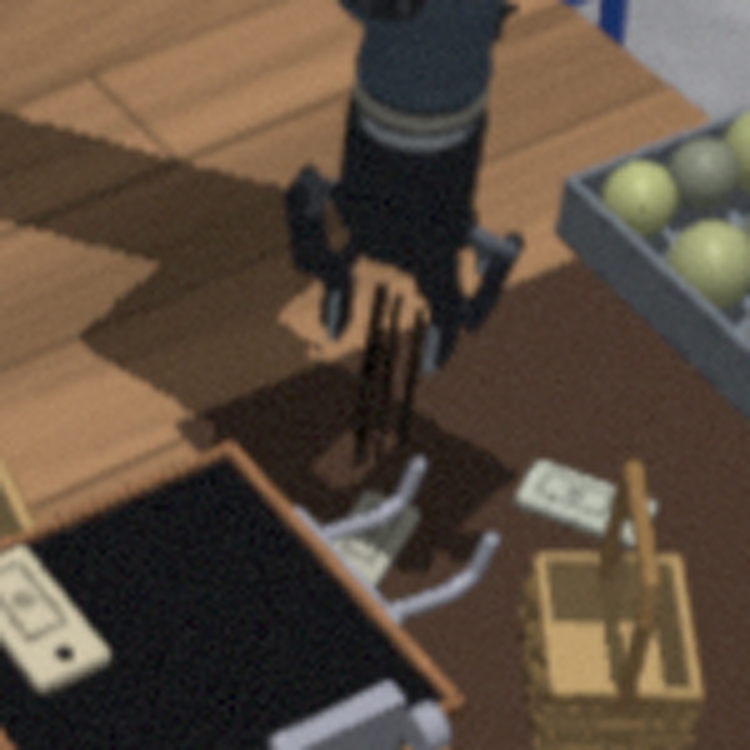

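Call:
servo_tool:
  moves:
    - [0.008,-0.008,0.008,0.05,0.0046,0.0038,62]
    - [0.008,-0.008,0.008,0.1,0.0046,0.0038,62]
    - [0.008,-0.008,0.008,0.14,0.0046,0.0038,62]
    - [0.008,-0.008,0.008,0.16,0.0046,0.0038,62]
    - [0.008,-0.008,0.008,0.165,0.0046,0.0038,62]
    - [0.008,-0.008,0.008,0.165,0.0046,0.0038,62]

```text
time_s: 22.55
position: [0.4243, 0.2711, -0.0207]
orientation: [0.827, 1.406, -0.822]
ft_force: [0.3, 0.5, 0.7]
width: 0.627
```

Run:
```python
from h import *
info(); t=tipview("s22",5,(75,75),150)
```

```text
t 22.55 p [ 0.4243  0.2711 -0.0207] R [[0.004, 0.872, 0.489], [0.001, 0.489, -0.872], [-1.0, 0.004, 0.001]] F [0.33 0.53 0.68] w 0.627 q [ 0.35  0.77  1.89 -0.    0.48 -0.16]
```

View pics/s22c.png

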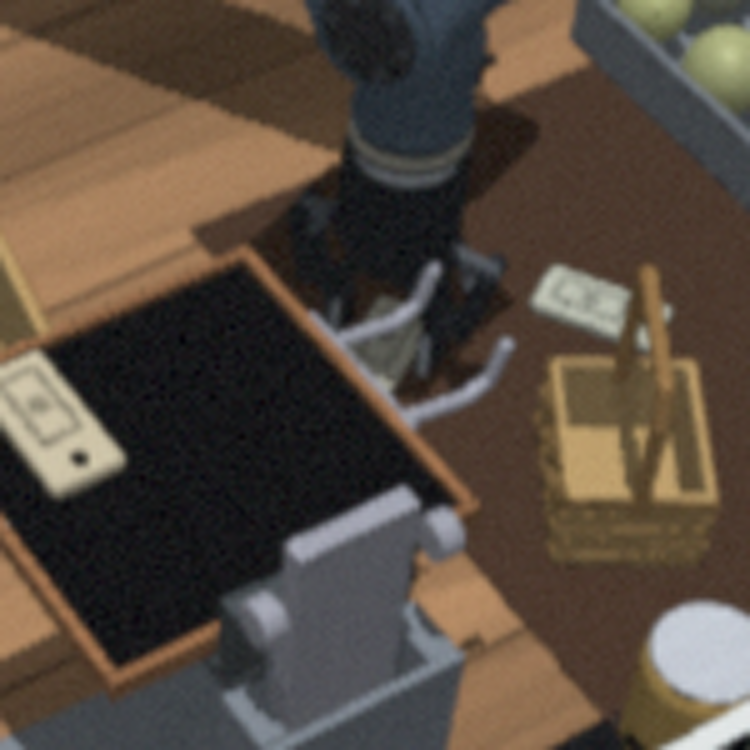

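Fingers are on either side of the plaque. Closing.

Call:
servo_tool:
  moves:
    - [0,0,0,0.003,0,0,55]
    - [0,0,0,0.003,0,0,35]
    - [0,0,0,0.003,0,0,20]
    - [0,0,0,0.003,0,0,20]
    - [0,0,0,-0.02,0,0,20]
    - [0,0,0,-0.06,0,0,20]
    - [0,0,0,-0.12,0,0,20]
    - [0,0,0,-0.18,0,0,20]
    - [0,0,0,-0.24,0,0,20]
    - [0,0,0,-0.3,0,0,20]
    - [0,0,0,-0.36,0,0,20]
    - [0,0,0,-0.36,0,0,20]

```text
time_s: 24.1
position: [0.4252, 0.2716, 0.3446]
orientation: [0.833, 1.398, -0.813]
ft_force: [0.7, -0.3, -1.7]
width: 0.448
```

Run:
```python
from h import *
info(); t=tipview("s23",5,(75,75),150)
q=tr(-.046,.05);print(q)
row(q[0],q[1],.34,R=Rdown(np.pi/2+TY))
```

```text
t 24.1 p [0.4252 0.2716 0.3446] R [[0.016, 0.872, 0.49], [0.006, 0.49, -0.872], [-1.0, 0.016, 0.003]] F [ 0.65 -0.29 -1.72] w 0.448 q [ 0.35  0.21  1.55 -0.    1.37 -0.17]
[0.56676007 0.0393549 ]
row [-1.0377, 0.0066, -0.0078] [0.002, 0.0116, 0.2721] rows>= 5.5
```

View pics/s23c.png

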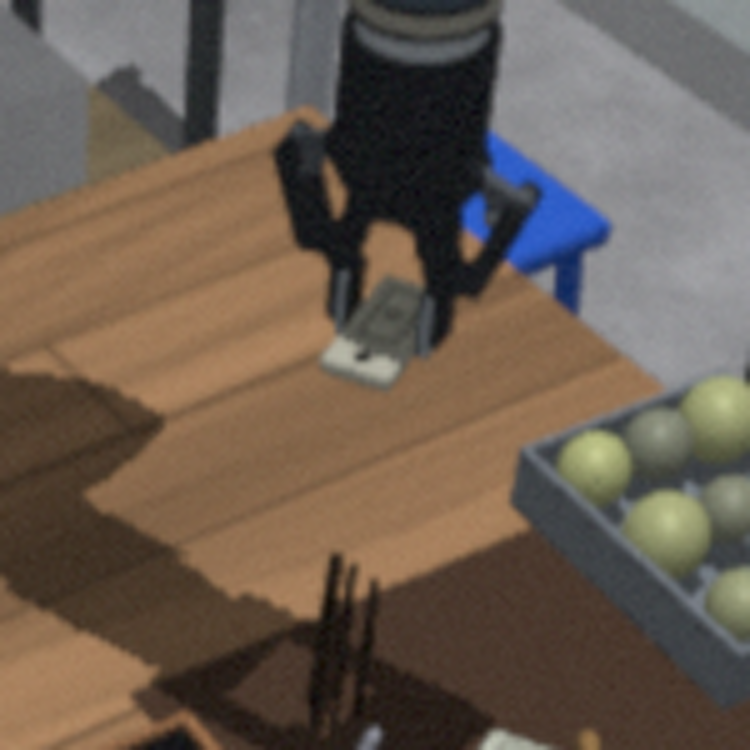

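Call:
servo_tool:
  moves:
    - [-0.18,0,0,0,0.005,0.05,20]
    - [-0.36,0,0,0,0.012,0.1,20]
    - [-0.54,0,0,0,0.012,0.15,20]
    - [-0.72,0,0,0.002,0.012,0.2,20]
    - [-0.9,0,0,0.002,0.012,0.25,20]
    - [-1.04,0.006,-0.008,0.002,0.012,0.272,20]
    - [-1.04,0.006,-0.008,0.002,0.012,0.272,20]
    - [-1.04,0.006,-0.008,0.002,0.012,0.272,20]

```text
time_s: 25.15
position: [0.565, 0.0401, 0.3358]
orientation: [0.015, 1.579, -0.017]
ft_force: [0.3, -0.2, -0.3]
width: 0.45
```

Run:
```python
from h import *
info(); q=tr(-.046,.05)
row(q[0],q[1],.247,R=Rdown(np.pi/2+TY))
```

```text
t 25.15 p [0.565  0.0401 0.3358] R [[-0.009, 0.02, 1.0], [-0.001, 1.0, -0.02], [-1.0, -0.002, -0.009]] F [ 0.34 -0.17 -0.35] w 0.45 q [-0.12  0.33  1.4  -0.    1.42 -1.68]
row [0.0008, -0.0086, 0.0015] [0.0888, -0.0006, 0.0026] rows>= 1.4
```

Call:
servo_tool:
  moves:
    - [0,-0.008,0,0.04,0,0.0026,20]
    - [0,-0.008,0,0.075,0,0.0026,20]
    - [0,-0.008,0,0.085,0,0.0026,20]
    - [0,-0.008,0,0.091,0,0.0026,20]
    - [0,-0.008,0,0.0915,0,0.0026,20]
    - [0,-0.008,0,0.0915,0,0.0026,20]

```text
time_s: 25.9
position: [0.5693, 0.039, 0.2471]
orientation: [0.012, 1.565, -0.017]
ft_force: [0.1, -0.9, -0.4]
width: 0.446
```

Run:
```python
from h import *
info(); t=tipview("s24",5,(75,75),150)
```

```text
t 25.9 p [0.5693 0.039  0.2471] R [[0.005, 0.019, 1.0], [-0.003, 1.0, -0.019], [-1.0, -0.003, 0.006]] F [ 0.12 -0.9  -0.41] w 0.446 q [-0.13  0.41  1.53 -0.    1.2  -1.68]
```

View pics/s24c.png

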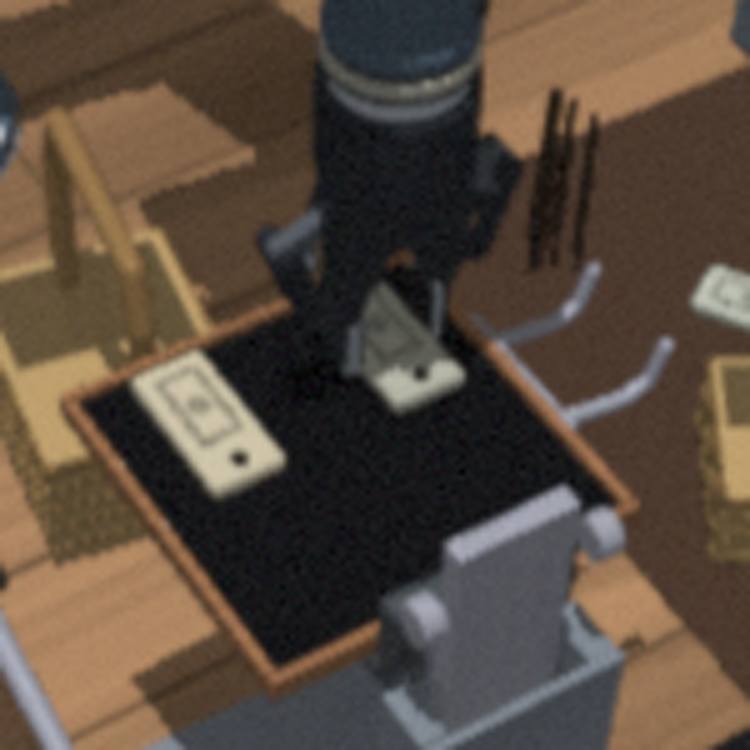

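Call:
servo_tool:
  moves:
    - [0,0.005,0,0.003,0,0,20]
    - [0,0.005,0,0.0045,0,0,20]
    - [0,0.005,0,0.0045,0,0,60]
    - [0,0.005,0,0.003,0,0,62]
    - [0,0,0,-0.04,0,0,62]
    - [0,0,0,-0.08,0,0,62]
    - [0,0,0,-0.12,0,0,62]

```text
time_s: 26.82
position: [0.5681, 0.0394, 0.3673]
orientation: [0.013, 1.567, -0.017]
ft_force: [0.3, -0.6, 0.6]
width: 0.621
```

Run:
```python
from h import *
np.set_printoptions(precision=4,suppress=True)
info(); t=tipview("s25",5,(75,75),150)
P=plaques(snap("top","t25"));print(P[abs(P[:,2]-.01)<.02])
x,y,_,_,_,a=P[abs(P[:,2]-.01)<.02][-1][:6]
for ph in(a+np.pi/2,a-np.pi/2): row(x,y,.34,R=Rdown(ph))
```

```text
t 26.82 p [0.5681 0.0394 0.3673] R [[0.003, 0.019, 1.0], [-0.003, 1.0, -0.019], [-1.0, -0.003, 0.003]] F [ 0.26 -0.6   0.58] w 0.621 q [-0.13  0.31  1.35 -0.    1.48 -1.68]
[[  0.4677   0.4127   0.0098   0.0863   0.0423   0.5039 165.6575 257.2877]]
row [-0.5225, 0.0132, 0.0074] [0.0285, 0.3717, -0.1106] rows>= 6.2
row [2.619, 0.01, -0.0177] [0.0285, 0.3717, -0.1106] rows>= 14.0
```

View pics/s25c.png

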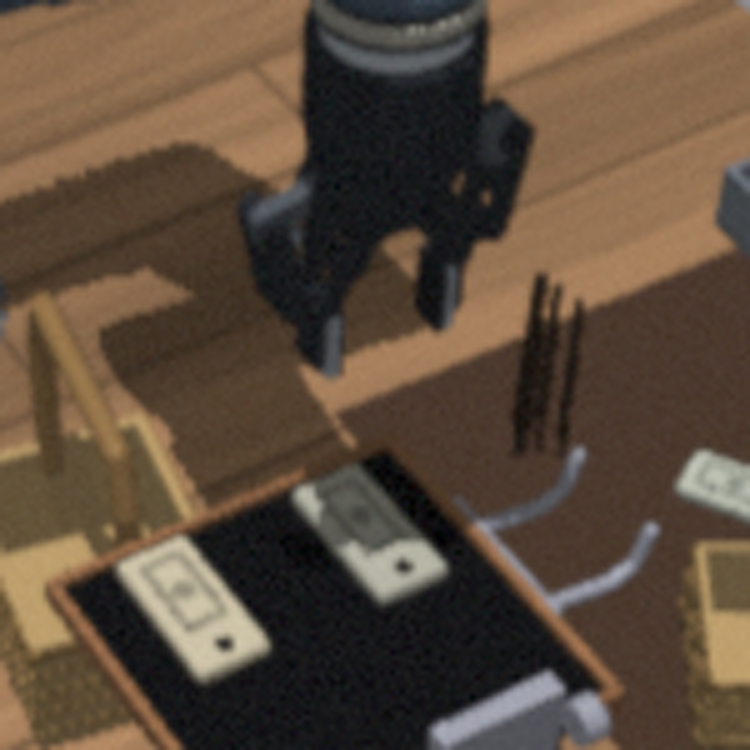

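Call:
servo_tool:
  moves:
    - [-0.1,0,0,0,0.05,-0.015,62]
    - [-0.2,0,0,0,0.11,-0.03,62]
    - [-0.3,0,0,0,0.17,-0.05,62]
    - [-0.4,0,0,0,0.23,-0.07,62]
    - [-0.52,0,0,0.01,0.29,-0.09,62]
    - [-0.52,0,0.01,0.028,0.34,-0.1,62]
    - [-0.52,0.01,0.007,0.08,0.372,-0.11,62]
    - [-0.52,0.01,0.007,0.14,0.372,-0.11,62]
    - [-0.52,0.01,0.007,0.2,0.372,-0.11,62]
    - [-0.52,0.01,0.007,0.26,0.372,-0.11,62]
    - [-0.52,0.01,0.007,0.3,0.372,-0.11,62]
    - [-0.52,0.01,0.007,0.3,0.372,-0.11,62]

```text
time_s: 28.42
position: [0.463, 0.4106, 0.0606]
orientation: [-0.393, 1.552, 0.394]
ft_force: [0.1, 0.7, 0.9]
width: 0.618
```

Run:
```python
from h import *
info(); t=tipview("s26",5,(75,75),150)
row(.4677,.4125,-.0225,R=Rdown(.5039+np.pi/2))
```

```text
t 28.43 p [0.463  0.4106 0.0606] R [[-0.016, -0.48, 0.877], [-0.003, 0.877, 0.48], [-1.0, 0.005, -0.016]] F [0.09 0.68 0.86] w 0.618 q [ 0.54  0.72  1.55  0.01  0.89 -1.53]
row [-0.0028, -0.0102, -0.0054] [0.0856, -0.0012, 0.0035] rows>= 1.4
```

View pics/s26c.png

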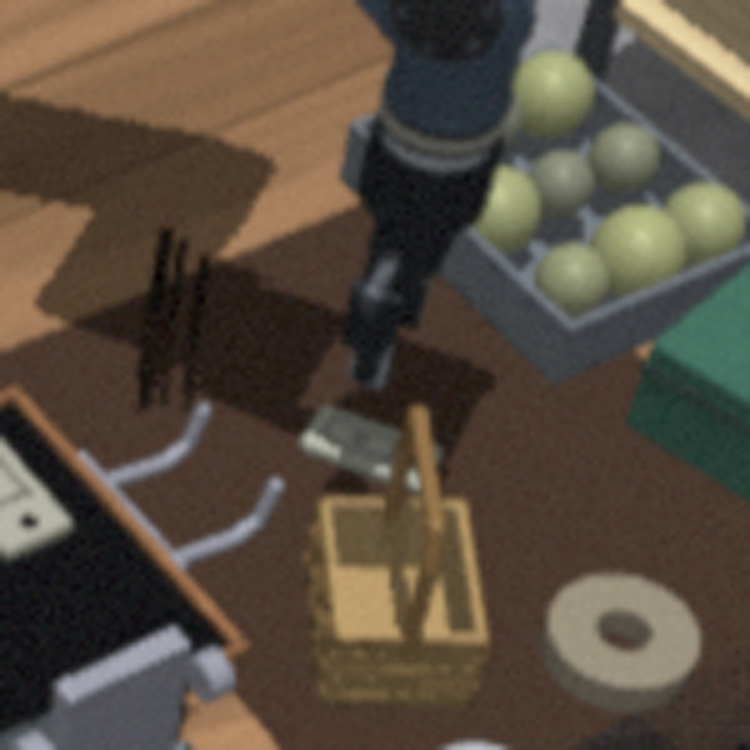

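Call:
servo_tool:
  moves:
    - [0,-0.01,-0.005,0.04,-0.001,0.0035,62]
    - [0,-0.01,-0.005,0.07,-0.001,0.0035,62]
    - [0,-0.01,-0.005,0.082,-0.001,0.0035,62]
    - [0,-0.01,-0.005,0.087,-0.001,0.0035,62]
    - [0,-0.01,-0.005,0.087,-0.001,0.0035,55]
    - [0,-0.01,-0.005,0.087,-0.001,0.0035,35]
    - [0,-0.01,-0.005,0.087,-0.001,0.0035,20]
    - [0,-0.01,-0.005,0.087,-0.001,0.0035,20]

```text
time_s: 29.48
position: [0.4701, 0.4142, -0.0206]
orientation: [-0.391, 1.528, 0.394]
ft_force: [-0.0, -0.4, 7.1]
width: 0.447
```

Run:
```python
from h import *
info(); t=tipview("s27",5,(75,75),150)
```

```text
t 29.48 p [ 0.4701  0.4142 -0.0206] R [[0.006, -0.481, 0.877], [0.004, 0.877, 0.481], [-1.0, 0.001, 0.007]] F [-0.   -0.36  7.08] w 0.447 q [ 0.54  0.84  1.57  0.    0.72 -1.53]
```

View pics/s27c.png

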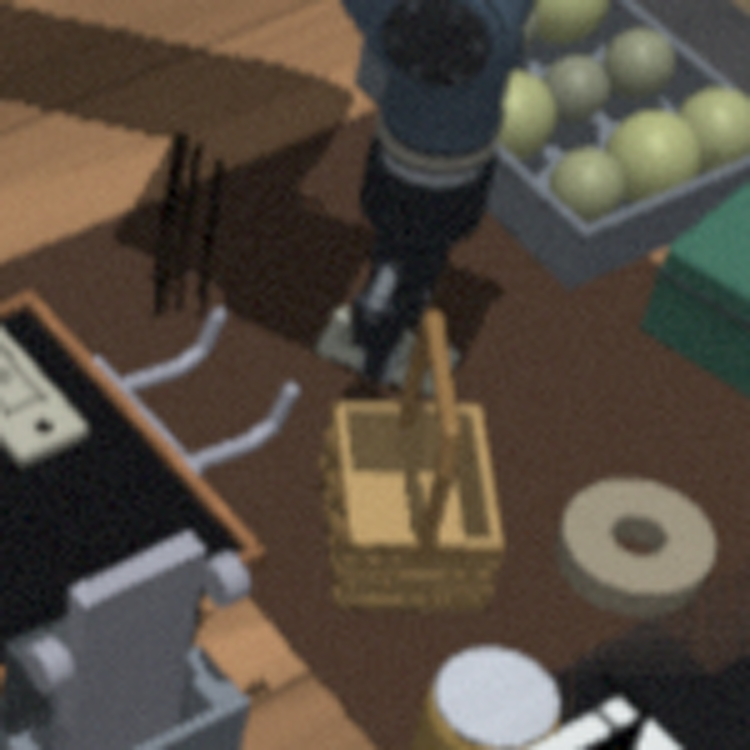

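Call:
servo_tool:
  moves:
    - [0,0,0,-0.02,0,0,20]
    - [0,0,0,-0.06,0,0,20]
    - [0,0,0,-0.12,0,0,20]
    - [0,0,0,-0.18,0,0,20]
    - [0,0,0,-0.24,0,0,20]
    - [0,0,0,-0.3,0,0,20]
    - [0,0,0,-0.36,0,0,20]
    - [0,0,0,-0.36,0,0,20]

```text
time_s: 30.52
position: [0.4701, 0.4143, 0.3455]
orientation: [-0.388, 1.517, 0.397]
ft_force: [-0.4, 0.5, -2.1]
width: 0.445
```

Run:
```python
from h import *
info(); t=tipview("s28",5,(75,75),150)
q=tr(.042,0);print(q)
row(q[0],q[1],.34,R=Rdown(np.pi/2+TY))
```

```text
t 30.52 p [0.4701 0.4143 0.3455] R [[0.015, -0.481, 0.877], [0.01, 0.877, 0.481], [-1.0, 0.001, 0.018]] F [-0.36  0.53 -2.09] w 0.445 q [ 0.54  0.4   1.26  0.    1.46 -1.53]
[ 0.65369074 -0.01248194]
row [0.5223, 0.0102, -0.0037] [0.0007, -0.4623, -0.0421] rows>= 7.4
```

View pics/s28c.png

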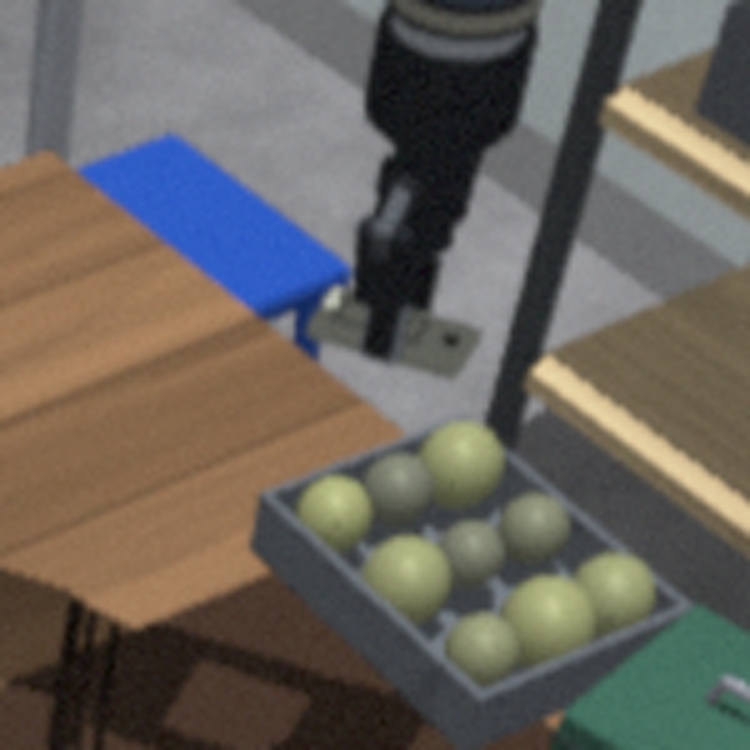

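Call:
servo_tool:
  moves:
    - [0.1,0,0,0,-0.05,-0.005,20]
    - [0.2,0,0,0,-0.11,-0.01,20]
    - [0.3,0,0,0,-0.17,-0.015,20]
    - [0.4,0,0,0,-0.23,-0.02,20]
    - [0.52,0,0,0,-0.29,-0.025,20]
    - [0.52,0.01,0,0,-0.35,-0.03,20]
    - [0.52,0.01,0,0,-0.41,-0.037,20]
    - [0.52,0.01,0,0,-0.462,-0.042,20]
    - [0.52,0.01,0,0,-0.462,-0.042,20]
    - [0.52,0.01,0,0,-0.462,-0.042,20]

```text
time_s: 31.82
position: [0.6516, -0.0121, 0.3353]
orientation: [0.016, 1.582, -0.014]
ft_force: [0.8, -0.3, -0.0]
width: 0.446
```

Run:
```python
from h import *
info(); t=tipview("s29",5,(75,75),150);q=tr(.042,0)
row(q[0],q[1],.247,R=Rdown(np.pi/2+TY))
```

```text
t 31.82 p [ 0.6516 -0.0121  0.3353] R [[-0.011, 0.019, 1.0], [0.001, 1.0, -0.019], [-1.0, 0.001, -0.011]] F [ 0.77 -0.29 -0.03] w 0.446 q [-0.19  0.47  1.18 -0.    1.5  -1.74]
row [0.003, -0.01, -0.0009] [0.0888, -0.0011, 0.0029] rows>= 1.4
```

View pics/s29c.png

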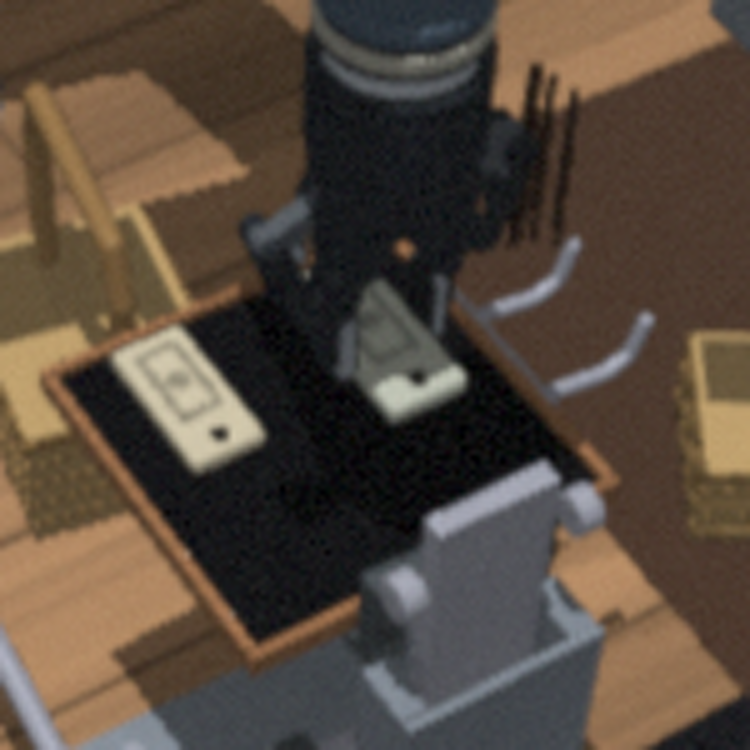

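Call:
servo_tool:
  moves:
    - [0,-0.01,0,0.04,-0.001,0,20]
    - [0,-0.01,0,0.075,-0.001,0,20]
    - [0,-0.01,0,0.085,-0.001,0,20]
    - [0,-0.01,0,0.091,-0.001,0,20]
    - [0,-0.01,0,0.094,-0.001,0,20]
    - [0,-0.01,0,0.094,-0.001,0,20]

```text
time_s: 32.62
position: [0.6529, -0.0136, 0.2442]
orientation: [0.014, 1.566, -0.015]
ft_force: [-0.4, -0.5, -0.8]
width: 0.445
```

Run:
```python
from h import *
info(); t=tipview("s30",5,(75,75),150)
```

```text
t 32.62 p [ 0.6529 -0.0136  0.2442] R [[0.005, 0.019, 1.0], [-0.001, 1.0, -0.019], [-1.0, -0.001, 0.005]] F [-0.37 -0.47 -0.79] w 0.445 q [-0.19  0.53  1.32  0.    1.28 -1.74]
```

View pics/s30c.png

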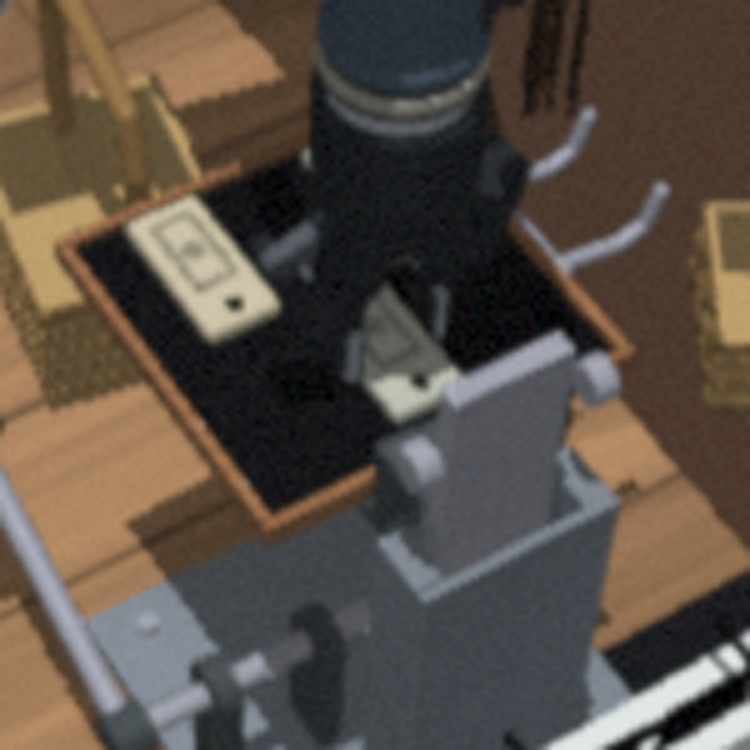

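Call:
servo_tool:
  moves:
    - [0,0.005,0,0.002,0,0,20]
    - [0,0.005,0,0.003,0,0,20]
    - [0,0.005,0,0.003,0,0,60]
    - [0,0.005,0,0.002,0,0,62]
    - [0,0,0,-0.04,0,0,62]
    - [0,0,0,-0.08,0,0,62]
    - [0,0,0,-0.12,0,0,62]

```text
time_s: 33.55
position: [0.6519, -0.0136, 0.3641]
orientation: [0.015, 1.568, -0.015]
ft_force: [0.1, -0.2, 0.2]
width: 0.624
```

Run:
```python
from h import *
info(); t=tipview("s31",5,(75,75),150)
# basket handle re-measure from top
for c in("top","scene"):
    W=cloud(snap(c,"b31"+c)); q=(W[...,2]>.13)&(W[...,2]<.16)&(W[...,0]>.52)&(W[...,0]<.68)&(W[...,1]>.26)&(W[...,1]<.4)
    P=W[q].astype(np.float32); (cx,cy),(a,b),an=cv2.minAreaRect(P[:,:2]); print(c,len(P),cx,cy,a,b,an,P.mean(0))
for ph in (.97,.97-np.pi): row(.593,.322,.28,R=Rdown(ph))
```

```text
t 33.55 p [ 0.6519 -0.0136  0.3641] R [[0.003, 0.019, 1.0], [-0.0, 1.0, -0.019], [-1.0, -0.0, 0.003]] F [ 0.08 -0.23  0.17] w 0.624 q [-0.19  0.44  1.15  0.    1.55 -1.74]Traceback (most recent call last):
  File "<stdin>", line 6, in <module>
cv2.error: OpenCV(4.12.0) /io/opencv/modules/imgproc/src/convhull.cpp:143: error: (-215:Assertion failed) total >= 0 && (depth == CV_32F || depth == CV_32S) in function 'convexHull'
```

View pics/s31c.png

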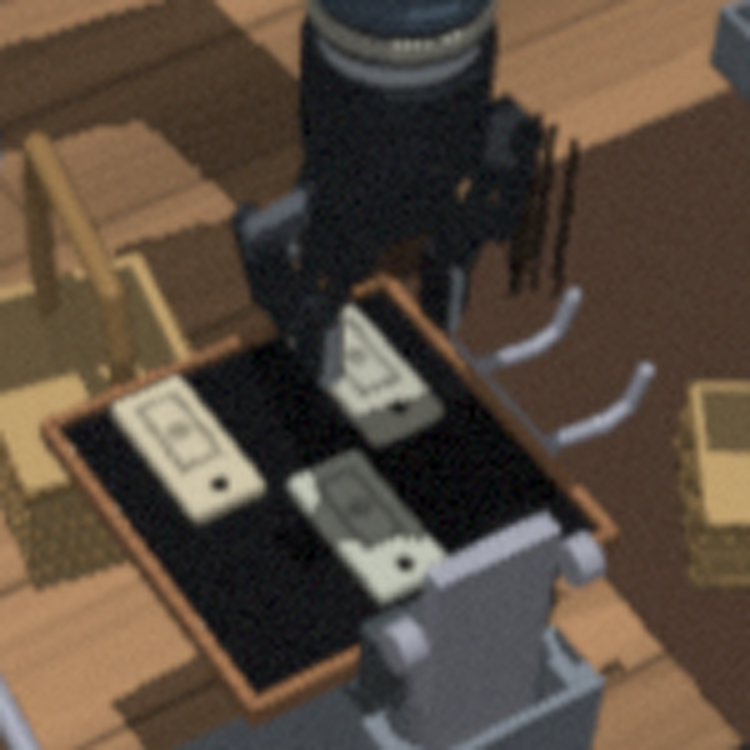

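Run:
```python
from h import *
W=cloud(load("b31top"));print(np.isfinite(W[...,0]).sum())
t=load("b31top")
cv2.imwrite("pics/b31c.png",cv2.resize(t["img"][150:300,150:350],None,fx=4,fy=4))
row(.5935,.3225,.25,R=Rdown(.976))
```

```text
306008
row [0.576, 0.0148, -0.002] [0.1172, 0.3356, -0.0692] rows>= 5.8
```

View pics/b31c.png

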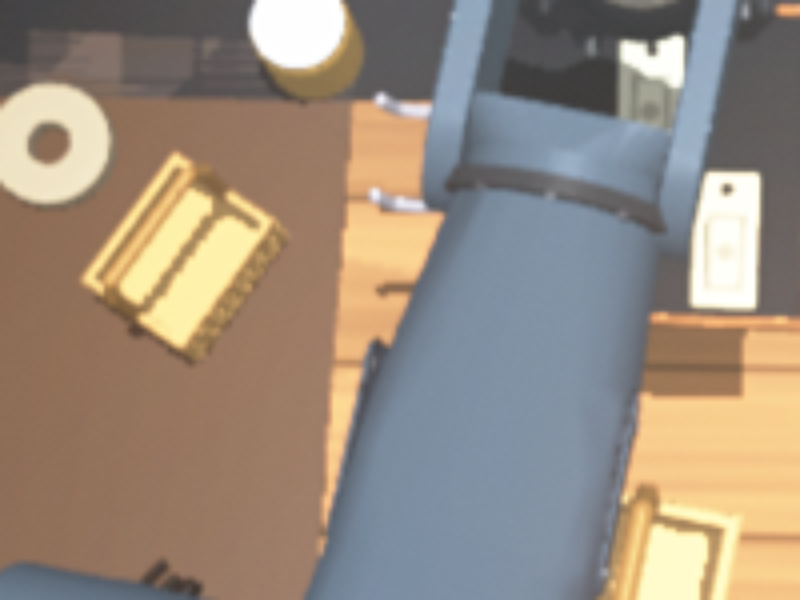

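Call:
servo_tool:
  moves:
    - [0.1,0,0,0,0.05,-0.01,40]
    - [0.2,0,0,0,0.11,-0.02,40]
    - [0.3,0,0,0,0.17,-0.035,40]
    - [0.42,0,0,0.02,0.23,-0.05,40]
    - [0.5,0,0,0.06,0.29,-0.06,40]
    - [0.576,0.01,0,0.117,0.336,-0.069,40]
    - [0.576,0.015,0,0.14,0.336,-0.069,40]
    - [0.576,0.015,0,0.14,0.336,-0.069,40]
    - [0.576,0.015,0,0.14,0.336,-0.069,40]

```text
time_s: 34.78
position: [0.5908, 0.3231, 0.2237]
orientation: [0.468, 1.53, -0.466]
ft_force: [0.5, -0.0, 0.2]
width: 0.401
```

Run:
```python
from h import *
info()
t=tipview("s32",5,(75,75),150)
W=cloud(t); q=(W[...,2]>.13)&(W[...,2]<.158)&(W[...,0]>.53)&(W[...,0]<.66)&(W[...,1]>.26)&(W[...,1]<.38)
hsv=cv2.cvtColor(t["img"],cv2.COLOR_BGR2HSV); q&=hsv[...,1]>60
P=np.ascontiguousarray(W[q][:,:2].astype(np.float32)); print(len(P),cv2.minAreaRect(P),W[q].mean(0))
row(.5935,.3225,.106,R=Rdown(.976))
```

```text
t 34.77 p [0.5908 0.3231 0.2237] R [[-0.009, 0.561, 0.828], [0.004, 0.828, -0.561], [-1.0, -0.002, -0.01]] F [ 0.52 -0.03  0.22] w 0.401 q [ 0.33  0.58  1.28  0.01  1.29 -0.65]
127 ((0.5963483452796936, 0.3212584853172302), (0.010869288817048073, 0.10577431321144104), 56.23336410522461) [0.60160237 0.31677857 0.14783624]
row [-0.0011, -0.0087, 0.0] [0.1188, 0.0008, 0.003] rows>= 1.9
```

View pics/s32c.png

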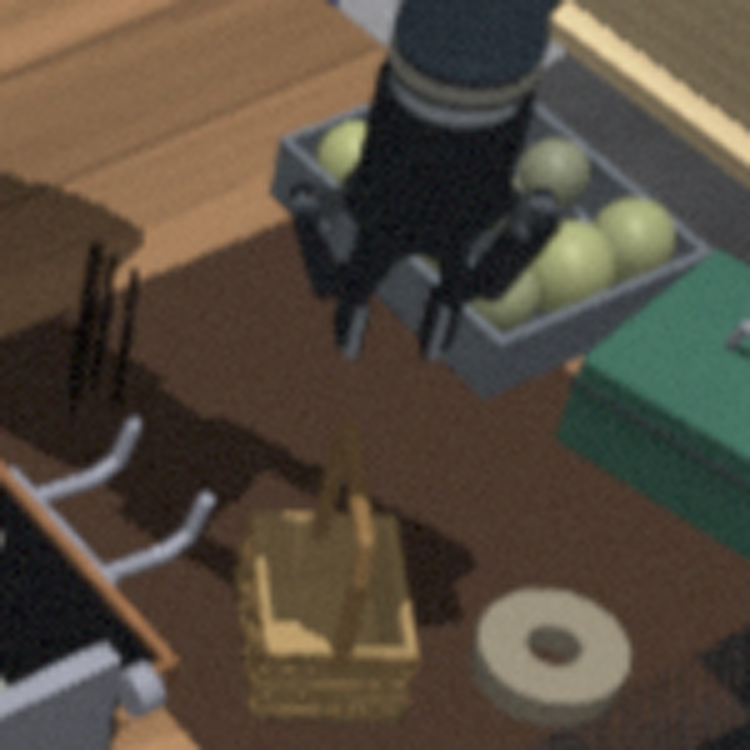

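Call:
servo_tool:
  moves:
    - [0,-0.008,0,0.03,0.001,0.003,40]
    - [0,-0.008,0,0.06,0.001,0.003,40]
    - [0,-0.008,0,0.09,0.001,0.003,40]
    - [0,-0.008,0,0.11,0.001,0.003,40]
    - [0,-0.008,0,0.118,0.001,0.003,40]
    - [0,-0.008,0,0.118,0.001,0.003,40]

```text
time_s: 35.58
position: [0.5927, 0.3228, 0.106]
orientation: [0.466, 1.522, -0.467]
ft_force: [-1.0, -0.2, -0.4]
width: 0.399
```

Run:
```python
from h import *
info()
t=tipview("s33",6,(60,60),120)
```

```text
t 35.58 p [0.5927 0.3228 0.106 ] R [[-0.002, 0.561, 0.828], [0.0, 0.828, -0.561], [-1.0, -0.001, -0.002]] F [-1.01 -0.18 -0.42] w 0.399 q [ 0.33  0.71  1.38  0.    1.05 -0.64]
```

View pics/s33c.png

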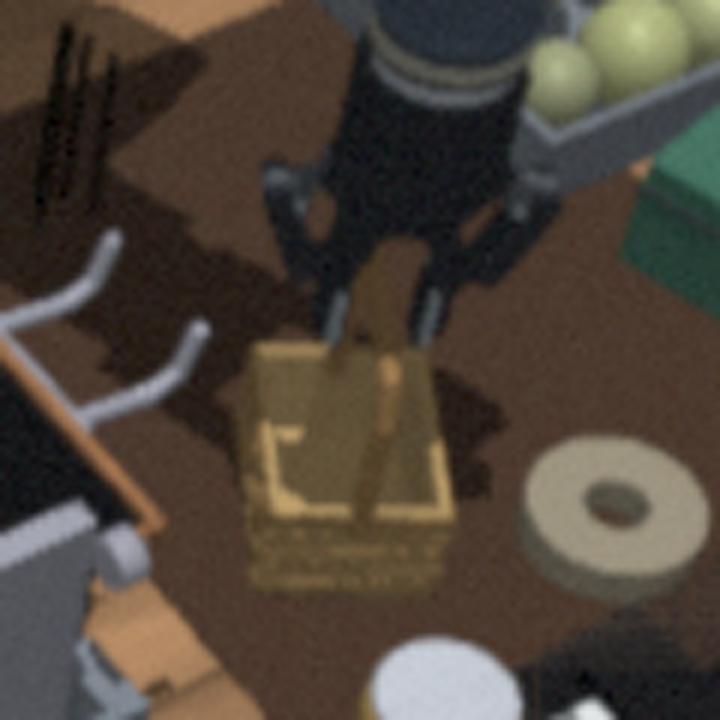

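Call:
servo_tool:
  moves:
    - [0,0,0,0,0,0,25]
    - [0,0,0,0,0,0,0]
    - [0,0,0,0,0,0,0]
    - [0,0,0,0,0,0,0]

```text
time_s: 36.12
position: [0.5924, 0.3236, 0.1062]
orientation: [0.466, 1.522, -0.466]
ft_force: [-0.4, -0.3, 5.6]
width: 0.103
```

Call:
servo_tool:
  moves:
    - [0,0,0,-0.02,0,0,0]
    - [0,0,0,-0.06,0,0,0]
    - [0,0,0,-0.1,0,0,0]
    - [0,0,0,-0.14,0,0,0]
    - [0,0,0,-0.18,0,0,0]
    - [0,0,0,-0.18,0,0,0]

```text
time_s: 36.88
position: [0.5941, 0.324, 0.2882]
orientation: [0.468, 1.518, -0.463]
ft_force: [0.6, -0.1, -2.5]
width: 0.099
```

Run:
```python
from h import *
info()
t=tipview("s34",5,(75,75),150)
W=cloud(t);hsv=cv2.cvtColor(t["img"],cv2.COLOR_BGR2HSV)
```

```text
t 36.88 p [0.5941 0.324  0.2882] R [[0.003, 0.56, 0.828], [0.002, 0.828, -0.56], [-1.0, 0.003, 0.001]] F [ 0.58 -0.08 -2.52] w 0.099 q [ 0.33  0.53  1.2   0.    1.41 -0.64]
```

View pics/s34c.png

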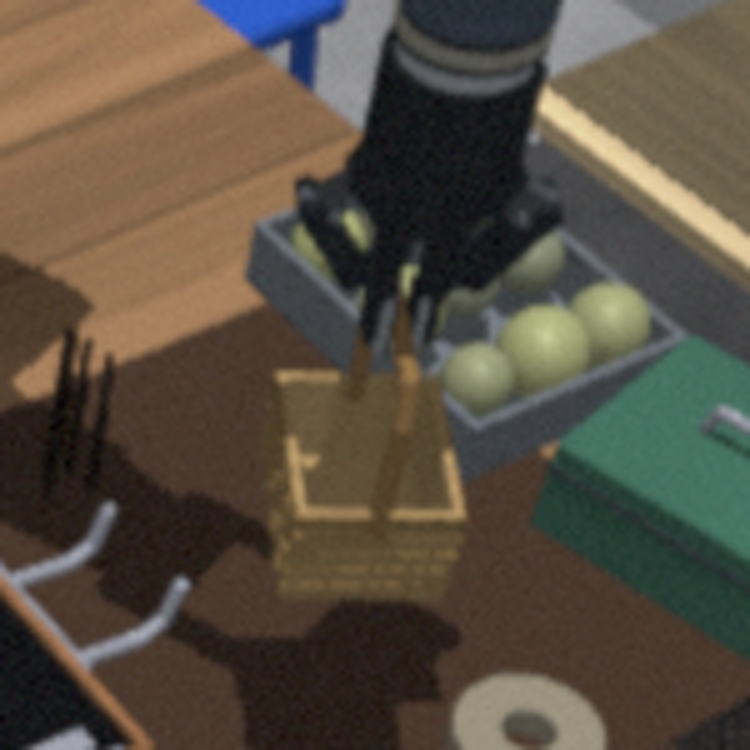

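Run:
```python
from h import *
row(.617,.27,.267,R=Rdown(np.pi/2+TY))
```

```text
row [-0.5736, -0.0025, 0.0006] [0.0183, -0.0305, 0.0503] rows>= 3.1
```

Call:
servo_tool:
  moves:
    - [-0.1,0,0,0.0,-0.005,0.01,0]
    - [-0.2,0,0,0.0,-0.01,0.02,0]
    - [-0.3,0,0,0.005,-0.015,0.03,0]
    - [-0.4,0,0,0.01,-0.02,0.04,0]
    - [-0.5,0,0,0.015,-0.03,0.05,0]
    - [-0.573,0,0,0.018,-0.0305,0.05,0]
    - [-0.573,0,0,0.018,-0.0305,0.05,0]
    - [-0.573,0,0,0.018,-0.0305,0.05,0]

```text
time_s: 37.92
position: [0.6157, 0.27, 0.2651]
orientation: [0.017, 1.578, -0.019]
ft_force: [0.8, -1.1, -2.1]
width: 0.107
```

Run:
```python
from h import *
info()
t=tipview("s35",5,(90,60),150)
for c in("scene","top"):
    s=snap(c,"s35"+c);W=cloud(s)
    q=(W[...,2]>.2)&(W[...,2]<.32)&(W[...,1]>.095)&(W[...,1]<.175)&(W[...,0]>.55)&(W[...,0]<.68)
    P=W[q]; 
    for lo,hi in((.57,.61),(.625,.67)):
        k=P[(P[:,0]>lo)&(P[:,0]<hi)]
        for y in np.arange(.1,.17,.01):
            m=k[abs(k[:,1]-y)<.005]
            if len(m): print(c,lo,round(y,3),np.round(np.median(m,0),4),m[:,2].max().round(4),len(m))
row(.617,.1354,.267,R=Rdown(np.pi/2+TY))
```

```text
t 37.92 p [0.6157 0.27   0.2651] R [[-0.007, 0.023, 1.0], [-0.001, 1.0, -0.023], [-1.0, -0.001, -0.007]] F [ 0.76 -1.1  -2.14] w 0.107 q [ 0.25  0.55  1.23  0.    1.37 -1.3 ]
scene 0.57 0.1 [0.5874 0.1014 0.2605] 0.2619 8
scene 0.57 0.11 [0.5903 0.1099 0.2594] 0.2637 12
scene 0.57 0.12 [0.5885 0.1205 0.2571] 0.2609 9
scene 0.57 0.13 [0.5891 0.1292 0.2563] 0.2601 12
scene 0.57 0.14 [0.5887 0.1412 0.26  ] 0.2713 16
scene 0.57 0.15 [0.5892 0.1496 0.2722] 0.2839 26
scene 0.57 0.16 [0.5856 0.157  0.2802] 0.2802 1
scene 0.625 0.1 [0.6485 0.1018 0.2592] 0.2623 10
scene 0.625 0.11 [0.6487 0.1097 0.2592] 0.2618 10
scene 0.625 0.12 [0.6489 0.1199 0.2562] 0.26 12
scene 0.625 0.13 [0.6499 0.1295 0.2562] 0.2615 10
scene 0.625 0.14 [0.6486 0.1414 0.2598] 0.2722 18
scene 0.625 0.15 [0.6503 0.1486 0.2751] 0.2835 24
top 0.57 0.1 [0.5858 0.1002 0.2588] 0.2612 11
top 0.57 0.11 [0.5866 0.1101 0.2588] 0.2634 13
top 0.57 0.12 [0.5864 0.1203 0.2557] 0.2616 11
top 0.57 0.13 [0.5862 0.1303 0.2565] 0.259 13
top 0.57 0.14 [0.5885 0.1395 0.2569] 0.2668 14
top 0.57 0.15 [0.5871 0.1492 0.2744] 0.2826 19
top 0.625 0.1 [0.6467 0.1003 0.2604] 0.2665 12
top 0.625 0.11 [0.6458 0.1102 0.2581] 0.2646 12
top 0.625 0.12 [0.6468 0.1204 0.2572] 0.2614 12
top 0.625 0.13 [0.6469 0.1308 0.2563] 0.261 12
top 0.625 0.14 [0.6465 0.141  0.2606] 0.2731 16
top 0.625 0.15 [0.6477 0.1493 0.2769] 0.2852 17
row [-0.0009, -0.0046, 0.0005] [-0.0005, -0.1348, 0.0036] rows>= 2.2
```

View pics/s35c.png

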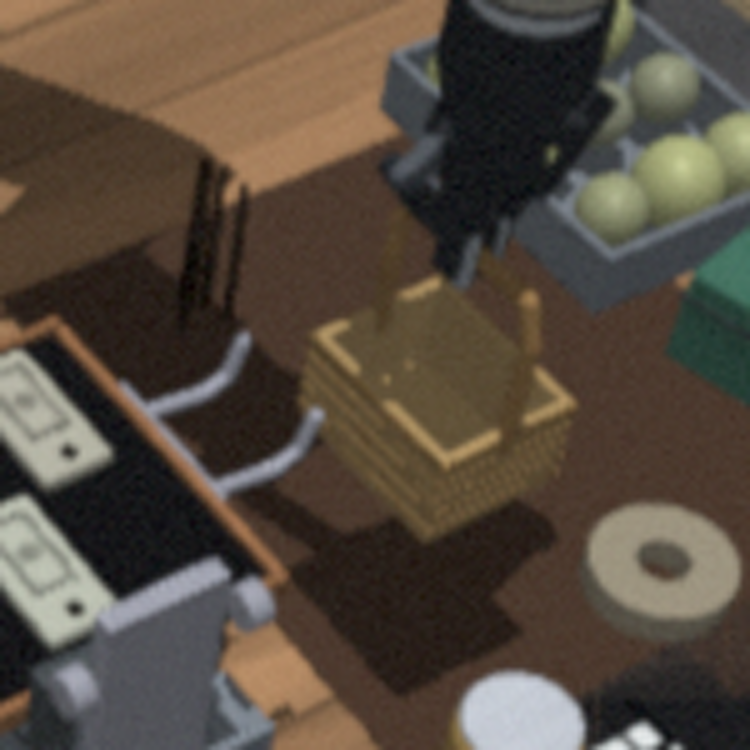

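Run:
```python
from h import *
for c in("s35scene","s35top"):
    s=load(c);W=cloud(s);hsv=cv2.cvtColor(s["img"],cv2.COLOR_BGR2HSV)
    for lo,hi in((.21,.235),(.235,.27),(.285,.32)):
        q=(W[...,2]>lo)&(W[...,2]<hi)&(abs(W[...,1]-.27)<.09)&(abs(W[...,0]-.616)<.09)&(hsv[...,1]>60)&(hsv[...,0]>8)&(hsv[...,0]<35)
        P=np.ascontiguousarray(W[q][:,:2].astype(np.float32))
        if len(P)>5: print(c,lo,len(P),np.round(np.median(W[q],0),4),[np.round(a,4) for a in cv2.minAreaRect(P)], np.percentile(W[q][:,2],[5,95]).round(4))
```

```text
s35scene 0.21 550 [0.615  0.2643 0.2203] [array([0.6179, 0.2697]), array([0.0934, 0.1174]), np.float64(89.3798)] [0.2109 0.2266]
s35scene 0.235 82 [0.5725 0.2676 0.2531] [array([0.6187, 0.2686]), array([0.0143, 0.1151]), np.float64(87.354)] [0.2376 0.2672]
s35scene 0.285 118 [0.6529 0.2676 0.3063] [array([0.6197, 0.2702]), array([0.0139, 0.1119]), np.float64(87.8933)] [0.2886 0.3124]
s35top 0.21 223 [0.6146 0.2295 0.222 ] [array([0.617 , 0.2435]), array([0.1144, 0.0412]), np.float64(0.8379)] [0.2118 0.2272]
s35top 0.235 12 [0.6675 0.2645 0.2571] [array([0.6673, 0.2644]), array([0.0037, 0.0062]), np.float64(62.0049)] [0.2419 0.2665]
s35top 0.285 8 [0.6666 0.2643 0.2924] [array([0.6413, 0.2579]), array([0.0645, 0.004 ]), np.float64(13.1365)] [0.2875 0.3029]
```

Call:
servo_tool:
  moves:
    - [0,-0.004,0,-0.001,-0.03,0.001,0]
    - [0,-0.004,0,-0.001,-0.06,0.001,0]
    - [0,-0.004,0,-0.001,-0.09,0.001,0]
    - [0,-0.004,0,-0.001,-0.115,0.001,0]
    - [0,-0.004,0,-0.001,-0.13,0.001,0]
    - [0,-0.004,0,-0.001,-0.135,0.001,0]
    - [0,-0.004,0,-0.001,-0.135,0.001,0]

```text
time_s: 38.95
position: [0.6146, 0.1354, 0.2678]
orientation: [0.017, 1.571, -0.017]
ft_force: [-0.6, 0.3, -2.1]
width: 0.102
```

Run:
```python
from h import *
info()
t=tipview("s36",6,(60,50),120)
```

```text
t 38.95 p [0.6146 0.1354 0.2678] R [[-0.0, 0.022, 1.0], [0.0, 1.0, -0.022], [-1.0, 0.0, -0.0]] F [-0.57  0.34 -2.11] w 0.102 q [ 0.04  0.48  1.35  0.    1.31 -1.51]
```

View pics/s36c.png

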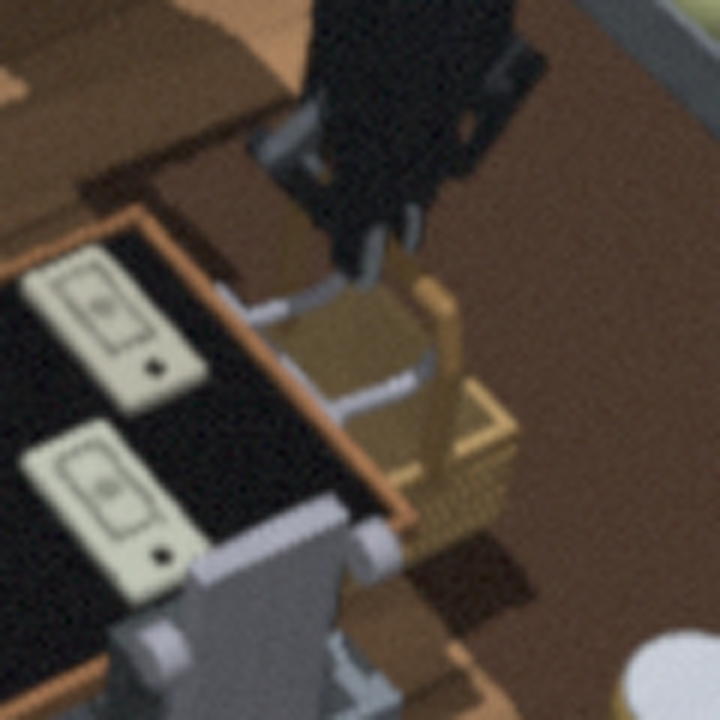

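Call:
servo_tool:
  moves:
    - [0,0,0,0.012,0,0,0]
    - [0,0,0,0.024,0,0,0]
    - [0,0,0,0.034,0,0,0]
    - [0,0,0,0.039,0,0,0]
    - [0,0,0,0.041,0,0,0]
    - [0,0,0,0.041,0,0,0]

```text
time_s: 39.75
position: [0.6148, 0.135, 0.2268]
orientation: [0.017, 1.571, -0.018]
ft_force: [0.2, 0.6, -2.0]
width: 0.102
```

Run:
```python
from h import *
info()
t=tipview("s37",6,(60,50),120)
```

```text
t 39.75 p [0.6148 0.135  0.2268] R [[0.0, 0.022, 1.0], [-0.0, 1.0, -0.022], [-1.0, -0.0, 0.0]] F [ 0.17  0.62 -2.03] w 0.102 q [ 0.04  0.52  1.4  -0.    1.22 -1.51]
```

View pics/s37c.png

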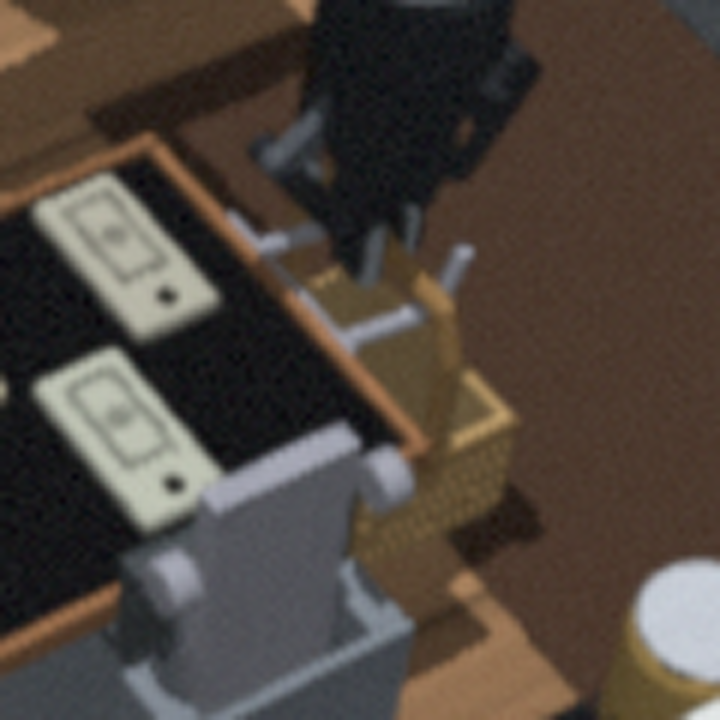

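Not touching yet. Lowering in small steps.

Call:
servo_tool:
  moves:
    - [0,0,0,0.0015,0,0,0]
    - [0,0,0,0.003,0,0,0]
    - [0,0,0,0.003,0,0,0]

```text
time_s: 40.17
position: [0.615, 0.135, 0.2248]
orientation: [0.017, 1.569, -0.017]
ft_force: [-0.5, -0.1, 4.1]
width: 0.103
```

Call:
servo_tool:
  moves:
    - [0,0,0,0.0015,0,0,0]
    - [0,0,0,0.0025,0,0,0]
    - [0,0,0,0.0025,0,0,0]

```text
time_s: 40.55
position: [0.6151, 0.1351, 0.2243]
orientation: [0.017, 1.568, -0.017]
ft_force: [-4.0, -0.8, 10.8]
width: 0.103
```

Call:
servo_tool:
  moves:
    - [0,0,0,-0.002,0,0,0]
    - [0,0,0,-0.0025,0,0,15]
    - [0,0,0,-0.0025,0,0,30]
    - [0,0,0,-0.0025,0,0,35]
    - [0,0,0,-0.01,0,0,35]
    - [0,0,0,-0.03,0,0,35]
    - [0,0,0,-0.06,0,0,35]
    - [0,0,0,-0.1,0,0,35]
    - [0,0,0,-0.14,0,0,35]

```text
time_s: 41.68
position: [0.6146, 0.135, 0.3628]
orientation: [0.017, 1.571, -0.017]
ft_force: [-0.2, 0.3, 0.1]
width: 0.347
```

Run:
```python
from h import *
info()
t=snap("scene","s38")
cv2.imwrite("pics/s38c.png",cv2.resize(t["img"][160:310,280:480],None,fx=4,fy=4,interpolation=cv2.INTER_CUBIC))
```

```text
t 41.67 p [0.6146 0.135  0.3628] R [[0.0, 0.022, 1.0], [-0.0, 1.0, -0.022], [-1.0, -0.0, 0.0]] F [-0.17  0.31  0.12] w 0.347 q [ 0.04  0.41  1.21 -0.    1.52 -1.51]
```

View pics/s38c.png

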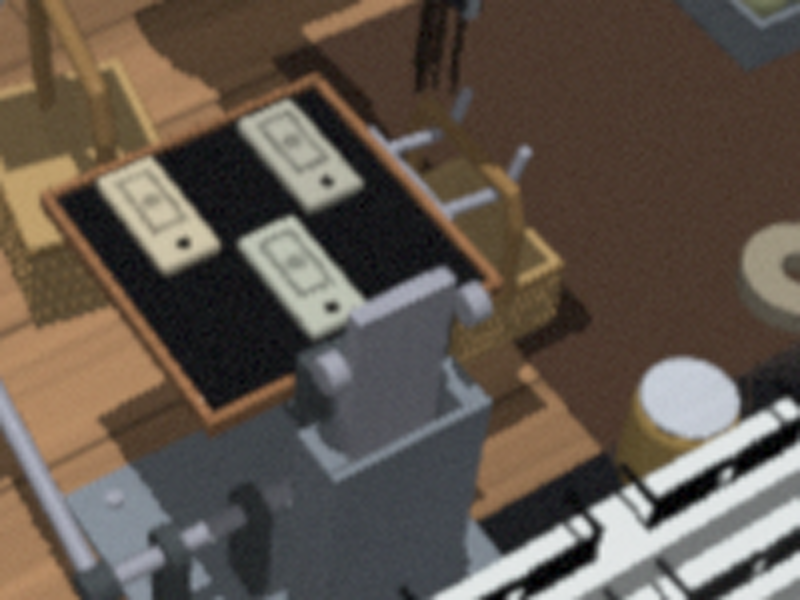

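Call:
servo_tool:
  moves:
    - [0,0,0,-0.05,0,0,35]
    - [0,0,0,-0.06,0.05,-0.03,35]
    - [0,0,0,-0.06,0.11,-0.06,35]
    - [0,0,0,-0.06,0.16,-0.1,35]
    - [0,0,0,-0.06,0.22,-0.13,35]
    - [0,0,0,-0.06,0.26,-0.16,35]
    - [0,0,0,-0.06,0.26,-0.16,35]
    - [0,0,0,-0.06,0.26,-0.16,35]

```text
time_s: 42.72
position: [0.4604, 0.3983, 0.4213]
orientation: [0.016, 1.57, -0.017]
ft_force: [-0.3, -0.2, 0.0]
width: 0.353
```

Run:
```python
from h import *
np.set_printoptions(precision=4,suppress=True)
info()
t=lev("s39");s=snap("top","t39")
W=cloud(t);hsv=cv2.cvtColor(t["img"],cv2.COLOR_BGR2HSV)
q=(W[...,0]>.55)&(W[...,0]<.69)&(W[...,1]>.095)&(W[...,1]<.19)&(W[...,2]>.245)&(W[...,2]<.29)&(hsv[...,1]>70)
P=np.ascontiguousarray(W[q][:,:2].astype(np.float32));print("handle",len(P),cv2.minAreaRect(P),np.median(W[q],0))
q=(W[...,0]>.54)&(W[...,0]<.7)&(W[...,1]>.085)&(W[...,1]<.19)&(W[...,2]>.165)&(W[...,2]<.19)&(hsv[...,1]>70)
P=W[q];print("rim",len(P),np.median(P,0))
for S in(t,s): print(plaques(S))
cv2.imwrite("pics/t39c.png",cv2.resize(s["img"][100:300,150:450],None,fx=2.6,fy=2.6,interpolation=cv2.INTER_CUBIC))
```

```text
t 42.73 p [0.4604 0.3983 0.4213] R [[0.001, 0.021, 1.0], [-0.001, 1.0, -0.021], [-1.0, -0.001, 0.001]] F [-0.33 -0.17  0.05] w 0.353 q [ 0.53  0.35  1.15 -0.    1.64 -1.02]
lever 0.003 lift 0.096
handle 193 ((0.6186716556549072, 0.13531085848808289), (0.013274806551635265, 0.10969890654087067), 88.58344268798828) [0.6244 0.133  0.2669]
rim 267 [0.6464 0.1734 0.178 ]
[[  0.5671  -0.0619   0.2748   0.0806   0.0364  -0.0181 318.8923 212.7538]]
[[  0.5623  -0.059    0.2756   0.0841   0.0412   0.0072 330.8438 209.5729]
 [  0.568    0.0395   0.2756   0.0843   0.0409  -0.025  290.0947 207.3158]
 [  0.6504  -0.0127   0.2749   0.0831   0.0393   0.0121 312.1398 174.6774]
 [  1.258   -0.4841  -0.7103   0.0977   0.0461  -1.5601 424.2593  97.9259]
 [  1.6949  -0.3506  -0.7084   0.0905   0.0484  -1.5611 392.8571   3.7551]]
```

View pics/t39c.png

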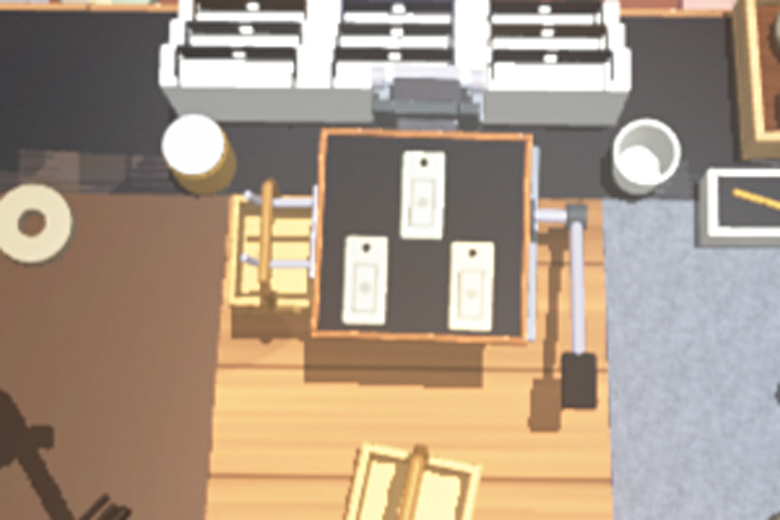

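View pics/s39.png

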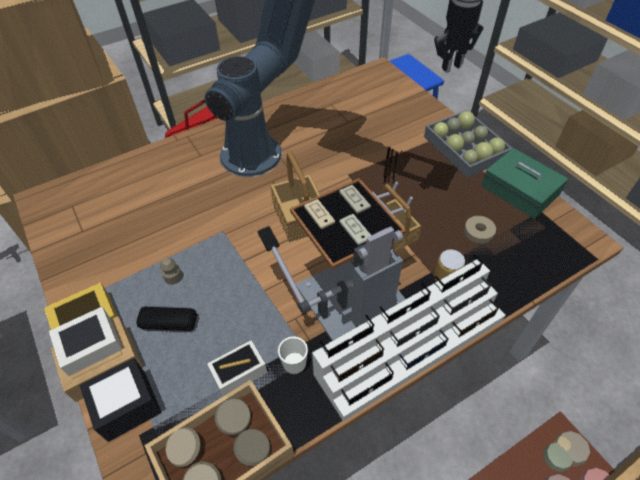

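Everything is in place. The top view shows three plaques flat and apart, with the basket's bar lying across both prongs. I'll wait a moment, confirm nothing is moving, and hand in.

Call:
servo_tool:
  moves:
    - [0,0,0,0,0,0,35]
    - [0,0,0,0,0,0,35]
    - [0,0,0,0,0,0,35]
    - [0,0,0,0,0,0,35]
    - [0,0,0,0,0,0,35]
    - [0,0,0,0,0,0,35]
    - [0,0,0,0,0,0,35]
    - [0,0,0,0,0,0,35]

```text
time_s: 43.82
position: [0.4603, 0.3986, 0.4212]
orientation: [0.017, 1.571, -0.017]
ft_force: [-0.9, -0.2, -0.2]
width: 0.348
```

Run:
```python
from h import *
np.set_printoptions(precision=4,suppress=True)
t=lev("s40");s=snap("top","t40")
print(plaques(s)[:3,:6])
for a,b in(("s39","s40"),("t39","t40")):
    d=cv2.absdiff(cv2.GaussianBlur(load(a)["img"],(5,5),0),cv2.GaussianBlur(load(b)["img"],(5,5),0)).max(2); print((d>30).sum())
from station import ticket
print(ticket.close_job())
```

```text
lever -0.009 lift 0.0954
[[ 0.5624 -0.059   0.275   0.0841  0.0412  0.0072]
 [ 0.5683  0.0396  0.2745  0.0844  0.0409 -0.0228]
 [ 0.665  -0.0056  0.2753  0.0848  0.0407 -0.0578]]
412
554
the job is handed in; nothing more can be done
None
```

I set the stand up as asked and handed the job in at about 44 s; no verdict was reported.

- **Lever and tray:** Six full strokes took the tray to its highest tooth. The last images put the lift at about 0.095–0.096 m, with the lever up at rest.
- **Plaques:** Only three were present, and all lie flat and apart on the tray floor. Their tops measure about 0.275 m, which fits a 10 mm slab on a floor at 0.266 m.
- **Basket:** I used the small one with the 62 mm rim. It hangs with its handle across both prongs, about 4 mm from where I estimate the seat. The arm is clear and the gripper holds nothing.
- **Other goods:** I never handled them, and they look unmoved in the pictures. I did not measure this.

**Checks that disagreed:**
- **Rear plaque moved:** In the last second before hand-in, with the arm away, it shifted about 16 mm (x from 0.650 to 0.665 m). The image comparison also showed movement. My script handed in straight after printing this, so I did not look again. It is about 53 mm from the tray's middle, within the 90 mm limit. Its height has not changed, but its far end is right at the edge of the tray floor.
- **Fingertip position:** The real fingertips sat about 20–24 mm short of the reported TCP. I corrected for this using contact forces and pictures.

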